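# Pack away the stain-remover kit in its pop-lid box

### The arm

A 6-joint arm with a two-finger parallel gripper is mounted at the origin on the work surface. World frame = base frame: x ahead of the robot, y to its left, z up, the work surface at z = 0. Lengths are in m, angles in degrees, forces in N, time in s.
With the tool pointing down it reaches from about 0.4 to 0.825 m from the base axis. Payload 7 kg.
Tool frame: the origin (TCP) lies at the very end of the fingers, on their centre line; the grasp point (between the pads) lies 19 mm behind it; z points along the fingers, y is the line along which they close (so a half turn about z gives the same grasp; the last joint's range is limited). The gripper opens to 88 mm and grips with 3 to 60 N. Pads are 19 mm wide; open, the fingers measure 130 mm over their backs; the gripper's body (78 mm by 193 mm) begins 47 mm behind the grasp point.
Start: joints at [81.48, 20.546, 0.682, 0, -70.136, -16.507], TCP at [0.286, 0.612, 0.227] pointing down, gripper open.
Joint ranges: [-176.03, 176.03], [-82.01, 121.73], [-58.28, 71.71], [-173.87, 95.51], [-174.79, -0.11], [-173.66, 173.66]. Speed limits (degrees/s): [136.94, 136.94, 172.46, 180, 180, 180].

### API

Orientations are given as [roll, pitch, yaw] about the fixed x, y, z axes, in that order (R = Rz(yaw) Ry(pitch) Rx(roll)).
In Python, from plant import ctrl, cams, workorder gives the robot as it stands.
- The arm moves only by the tool play_rows, never from a script. Its argument "motion" is a list of rows, each an object of numbers: "x", "y", "z": the shift along the tool's x, y, z normalised to -1 to 1, where 1 is 0.025 m; "rx", "ry", "rz": the turn, a rotation vector about the tool's x, y, z normalised to -1 to 1, where 1 is 4 degrees. A call has 1 to 20 rows; each row shifts and turns the commanded pose from where the row before left it, along the tool's axes as they then stand; what a row does not reach is not made up. A row lasts 1/8 s, in which the tool goes at most 62.5 mm and 10.7 degrees, less where a joint would pass 70% of its speed; a pose out of reach is approached as far as the arm can. A call with a number of a shift or a turn outside -1 to 1 is refused whole. A call with a gripper value outside its range is refused whole. "fingers" is the opening, from -1 (shut) to 1 (fully open), set as the call begins (left out, the last holds). The fingers move at their own pace and stop on an object; the grip force is fixed at half the most. Time passes only in rows, so rows that do not move let the fingers close. It gives the time, the measured TCP pose, the force, the opening and the grip force at its end, in the units of the state.
- ctrl.get_obs(): the state, without advancing time (a new reading comes with each control period).
- cams.snapshot(name): name is "scene" or "side" or "wrist"; returns the picture (384x512x3 uint8, blue, green, red); there is no depth.
- cams.get_calibration(name): a dict with "vertical_fov" (degrees; the focal length in pixels is half the picture's height over the tangent of half this angle, whatever the lens; pixels are square), "cx", "cy" (the principal point, pixels), "position" and "rotation" of the camera in the world. Camera axes: x right, y up, looking along -z (the intrinsics and any distortion apply to the point x, -y, -z); pixel columns grow to the right and rows downward; lengths in m; the calibration is good to about 2 mm. A picture is of the moment at which its call begins: read the wrist's pose just before it. get_calibration takes no time and is no camera call; for the wrist camera it gives the pose at the moment of the call.
- workorder.close_job(): hands the job in; it is judged then, once.
The state is a dict: "clock": time; "joint_pos": joint angles; "qvel": joint speeds; "tau": joint torques, N m; "tool_pos": TCP position; "orientation": TCP orientation; "force": force on the tool from outside, world axes, zero at the start; "moment": the same for the moment, N m; "opening": finger opening in m; "gripper_force": force on a finger pad.
Only numpy, scipy, OpenCV 4.12 (cv2) and the standard library are available. Lean on these libraries where they do the work, as an engineer would, in place of code of your own. Each camera call takes 0.05 s, during which the arm holds its last target. There are 200 camera calls.

### The job

Pack the stain-remover kit away in its child-safe box: press the red release button so that the sprung lid pops up, and steady the open lid with the fingers until it stands still. Then push the rubber stopper fully home in the neck of the amber flask, stand the stoppered flask and every stain-remover bottle that is out upright on the floor of the box, then press the lid down until it latches shut. Keep the flask upright throughout, and leave the charger, the spray can and the brush where they are.

Things in the scene. Friction and masses are not known exactly. Their poses are not given: they have to be found in the camera images.
- kit_box: Teal box screwed to the worktop, 172 mm deep (x) by 290 mm wide (y) by 118 mm high, walls and floor 5 mm thick, no dividers inside. Origin at the centre of its underside; x points to the hinged back, y to its left side, z up. With the lid shut its top is at 127 mm. A housing 64 mm wide carries the release button on its front (-x) side, out to 162 mm from the origin.
- box_floor (a point): Centre of the box's inner floor, 5 mm above the worktop; axes as the box's. The inside is 162 mm (x) by 280 mm (y) and 113 mm deep.
- lid_hinge (a point): Middle of the lid's hinge line, at the top of the box's back wall: 86 mm behind and 118 mm above the box's origin. Axes as the box's; the hinge line runs along y.
- lid (a joint): Angle of the sprung lid, rad: 0 latched shut, about 1.7 standing open, 1.85 against its back stop. The hinge spring always pushes it open, so unlatched it flies up and swings; a fingertip steadies it. Near shut it takes about 2 N at the free edge to hold down, and 5 to 10 N pressed on fully to 0 to push its latch bar past the hook, which then snaps over it and holds it.
- lid_edge (a point): Middle of the lid's free edge, half-way through its thickness; moves with the lid. x points along the lid to the hinge, z out of its outer (top) face. The lid is a flat teal panel 172 mm from hinge to free edge, 290 mm wide, 8 mm thick (shut, its faces lie 1 and 9 mm above the hinge line), 160 g; a steel latch bar 56 mm wide reaches 14 mm beyond this edge.
- button (a joint): Turn of the red release button, rad: 0 at rest, 0.32 fully down; it springs back. A rocker pivoted 40 mm behind the middle of its pad: pushing that point down about 7 mm (2 to 3 N) frees the lid, 13 mm (4 N) is full travel. Its steel hook stands up behind the pad, 30 mm behind the pad's middle and 37 mm above it: keep the fingers clear of it.
- button_top (a point): Middle of the top face of the red button pad (44 mm in x by 48 mm in y), in front of the box (140 mm ahead of its origin), 106 mm above the worktop at rest: pressed straight down. Moves with the button.
- flask: Amber glass flask, 72 mm tall, 220 g: heavy round body 72 mm across up to 30 mm, narrowing to a straight neck 47 mm across from 46 to 72 mm above its underside, the bore of the neck 40 mm across (straight) and 26 mm deep. Origin at the centre of its underside, z up its axis. Best held by the neck.
- flask_mouth (a point): Centre of the flask's mouth at the rim, 72 mm above its underside.
- stopper: Rubber stopper, 54 mm tall, 40 g, standing small end down: a plug tapering from 29 mm at its underside to 37 mm at 24 mm up, a flange 45 mm across from 24 to 30 mm, a grey knob 28 mm across from 30 to 54 mm. Origin at the centre of its underside, z up its axis. Fully home, the flange rests on the flask's rim and its origin is 48 mm above the flask's.
- bottle_white: White squat plastic stain-remover bottle with a blue cap, 80 mm tall, 140 g, heavy at the bottom: round body 60 mm across up to 38 mm, a sloping shoulder, then the cap, 34 mm across, from 52 to 80 mm above its underside. Origin at the centre of its underside, z up its axis. May be absent. To be packed upright in the box.
- bottle_green: Green squat plastic stain-remover bottle with a white cap, 80 mm tall, 140 g, heavy at the bottom: round body 60 mm across up to 38 mm, a sloping shoulder, then the cap, 34 mm across, from 52 to 80 mm above its underside. Origin at the centre of its underside, z up its axis. May be absent. To be packed upright in the box.
- bottle_yellow: Yellow squat plastic stain-remover bottle with a red cap, 80 mm tall, 140 g, heavy at the bottom: round body 60 mm across up to 38 mm, a sloping shoulder, then the cap, 34 mm across, from 52 to 80 mm above its underside. Origin at the centre of its underside, z up its axis. May be absent. To be packed upright in the box.
- bottle_blue: Blue squat plastic stain-remover bottle with a white cap, 80 mm tall, 140 g, heavy at the bottom: round body 60 mm across up to 38 mm, a sloping shoulder, then the cap, 34 mm across, from 52 to 80 mm above its underside. Origin at the centre of its underside, z up its axis. May be absent. To be packed upright in the box.
- charger: Bystander: black cordless-tool battery charger, 110 by 150 by 87 mm; origin under its centre. Leave it alone.
- spray_can: Bystander: blue spray can with a white band and a yellow cap, 56 mm across, 160 mm tall; origin at the centre of its underside. Leave it alone.
- scrub_brush: Bystander: wooden scrubbing brush, 150 by 55 by 42 mm, bristles down; origin under its centre. Leave it alone.

How it is judged (in metres and radians):
On the way, in this order (a step that is already met when the one before it is completed fails the run):
1. the fingers press the release button (value of joint button above 0.1 rad and contact force between the fingers and button above 1 N).
2. the lid pops up (value of joint lid above 0.8 rad).
3. the fingers rest on the open lid and it stands still (contact force between the fingers and lid above 0.05 N and value of joint lid above 1.3 rad and velocity of joint lid between -0.15 and 0.15 rad/s), for 0.3 s.
4. the stoppered flask and every bottle stand in the box with the lid open (horizontal distance between stopper and flask below 0.005 m and z of stopper in the frame of flask below 0.051 m and angle between the z axis of stopper and the z axis of flask, either way round below 0.1 rad and x of flask in the frame of kit_box between -0.085 and 0.085 m and y of flask in the frame of kit_box between -0.14 and 0.14 m and z of each of flask, bottle_white, bottle_green, bottle_yellow, bottle_blue in the frame of kit_box below 0.015 m and angle between each of flask, bottle_white, bottle_green, bottle_yellow, bottle_blue's own z axis and vertical below 0.2 rad and x of bottle_white in the frame of kit_box between -0.085 and 0.085 m and y of bottle_white in the frame of kit_box between -0.14 and 0.14 m and x of bottle_green in the frame of kit_box between -0.085 and 0.085 m and y of bottle_green in the frame of kit_box between -0.14 and 0.14 m and x of bottle_yellow in the frame of kit_box between -0.085 and 0.085 m and y of bottle_yellow in the frame of kit_box between -0.14 and 0.14 m and x of bottle_blue in the frame of kit_box between -0.085 and 0.085 m and y of bottle_blue in the frame of kit_box between -0.14 and 0.14 m and value of joint lid above 0.8 rad), for 0.2 s.
At the end, for the whole second after the job is handed in: The lid is latched shut (below 0.05 rad) with the button sprung back; the flask and every bottle present stand on the box's floor within 0.2 rad of upright; the stopper sits in the flask within 3 mm of fully home, 5 mm of centred and 0.1 rad of straight; all at rest (horizontal distance between stopper and flask below 0.005 m and z of stopper in the frame of flask below 0.051 m and angle between the z axis of stopper and the z axis of flask, either way round below 0.1 rad and x of flask in the frame of kit_box between -0.085 and 0.085 m and y of flask in the frame of kit_box between -0.14 and 0.14 m and z of each of flask, bottle_white, bottle_green, bottle_yellow, bottle_blue in the frame of kit_box below 0.015 m and angle between each of flask, bottle_white, bottle_green, bottle_yellow, bottle_blue's own z axis and vertical below 0.2 rad and x of bottle_white in the frame of kit_box between -0.085 and 0.085 m and y of bottle_white in the frame of kit_box between -0.14 and 0.14 m and x of bottle_green in the frame of kit_box between -0.085 and 0.085 m and y of bottle_green in the frame of kit_box between -0.14 and 0.14 m and x of bottle_yellow in the frame of kit_box between -0.085 and 0.085 m and y of bottle_yellow in the frame of kit_box between -0.14 and 0.14 m and x of bottle_blue in the frame of kit_box between -0.085 and 0.085 m and y of bottle_blue in the frame of kit_box between -0.14 and 0.14 m and linear speed of each of flask, stopper, bottle_white, bottle_green, bottle_yellow, bottle_blue below 0.03 m/s and value of joint lid below 0.05 rad and value of joint button below 0.1 rad); the robot touches nothing.
It fails at once if the cordless-tool battery charger is disturbed (moved more than 30 mm) (distance of charger from where it was at the start of the episode above 0.03 m).
It fails at once if the blue spray can with yellow cap is disturbed (moved more than 30 mm) (distance of spray_can from where it was at the start of the episode above 0.03 m).
It fails at once if the wooden scrubbing brush is disturbed (moved more than 30 mm) (distance of scrub_brush from where it was at the start of the episode above 0.03 m).
It fails at once if the flask is tipped more than 0.6 rad (angle between flask's own z axis and vertical above 0.6 rad).
Of bottle_white, bottle_green, bottle_yellow, bottle_blue only 2 to 4 are there at a start; the rules pass over those that are not, and their reading is None.
At some moment in a run one of bottle_white, bottle_green, bottle_yellow, bottle_blue, flask may be knocked a few centimetres aside while the robot is not near it.
It also fails if it takes over 210 s, if anything falls off the work surface, if the arm or the gripper's body presses on something with over 40 N, if the wrist force passes 120 N, or if a joint passes its speed limit or range.

## Working session

There is one attempt and no reset: what is moved stays moved. The work goes in short steps, Python scripts to look and compute and a tool call to move; the robot and the scene stay as the last step left them, time stands still between calls to the robot, and variables do not carry over. Pictures are saved under pics/ and viewed, at most 14 in all, crops included, and the job is handed in when it is done.

Besides the shell and the picture viewer there is one more tool, called after "Emit:" as name(argument=value, ...), one argument or row to a line, values as JSON. play_rows: Moves the arm, as the interface text tells. Its arguments: {"type":"object","properties":{"motion":{"type":"array"},"fingers":{"type":"number"}},"required":["motion"]}

```bash
mkdir -p pics; ls; python3 - <<'E'
from plant import ctrl,cams
import cv2
print(ctrl.get_obs())
for n in ["scene","side","wrist"]:
    print(n,cams.get_calibration(n))
a=cams.snapshot("scene");b=cams.snapshot("side");c=cams.snapshot("wrist")
cv2.imwrite("pics/scene0.png",a);cv2.imwrite("pics/side0.png",b);cv2.imwrite("pics/wrist0.png",c)
E
```

```text
pics
{'clock': 0.0, 'joint_pos': array([ 8.14798131e+01,  2.05894480e+01,  6.33289415e-01, -2.27450634e-02,
       -7.01357780e+01, -1.65056048e+01]), 'qvel': array([ 0.01586127,  0.08919943, -0.13455346, -0.03177886, -0.01944903,
        0.06412788]), 'tau': array([-3.23967433e-04, -5.82719386e+01,  2.93048698e+01,  6.99651048e+00,
        6.95231327e-03, -1.63349623e-04]), 'tool_pos': array([0.28535649, 0.61116148, 0.22563318]), 'orientation': array([ 1.79905776e+02, -5.62212706e-03, -2.50335328e+01]), 'force': array([-0.41968202,  0.07953258,  0.23772969]), 'moment': array([-0.0286871 ,  0.04440231,  0.0483081 ]), 'gripper_force': 0.0, 'opening': 0.08783940403562968}
scene {'vertical_fov': 48.624478001375365, 'cx': 257.5409730983584, 'cy': 194.36048646297863, 'position': array([ 1.02694799, -0.63476413,  1.27985093]), 'rotation': array([34.67304395, -0.66762969, 32.50414352])}
side {'vertical_fov': 56.731889195123095, 'cx': 260.85960100186924, 'cy': 188.2689071063467, 'position': array([ 0.12534204, -0.68395589,  0.92079246]), 'rotation': array([ 47.36018066,  -1.06525014, -33.52757571])}
wrist {'vertical_fov': 59.28116170915539, 'cx': 254.44833217788323, 'cy': 185.52173255530698, 'position': array([0.36164614, 0.57469206, 0.38344184]), 'rotation': array([ -17.85852636,   -0.16666729, -115.11420777])}
```

View pics/scene0.png

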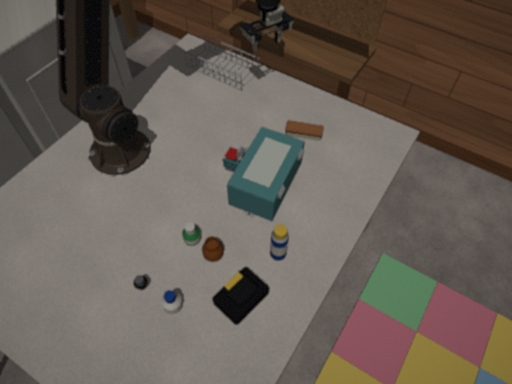

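View pics/side0.png

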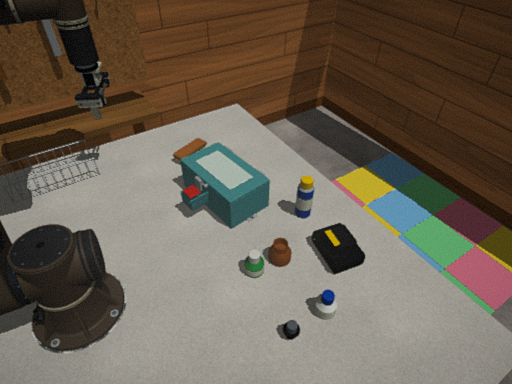

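```bash
cat > h.py <<'E'
import numpy as np,cv2
from scipy.spatial.transform import Rotation as R
from plant import ctrl,cams
def cal(n):
    c=cams.get_calibration(n); c["f"]=192/np.tan(np.radians(c["vertical_fov"]/2)); c["R"]=R.from_euler("xyz",c["rotation"],degrees=True).as_matrix(); return c
def shot(n):
    c=cal(n); return c,cams.snapshot(n)
def ray(c,u,v):
    d=c["R"]@np.array([(u-c["cx"])/c["f"],-(v-c["cy"])/c["f"],-1]); return c["position"],d/np.linalg.norm(d)
def plane(c,u,v,z):
    p,d=ray(c,u,v); return p+d*(z-p[2])/d[2]
def tri(*obs):
    A=np.zeros((3,3));b=np.zeros(3);L=[]
    for c,u,v in obs:
        p,d=ray(c,u,v);M=np.eye(3)-np.outer(d,d);A+=M;b+=M@p;L.append((p,M))
    x=np.linalg.solve(A,b); return x,[np.linalg.norm(M@(x-p)) for p,M in L]
def proj(c,X):
    q=c["R"].T@(np.array(X)-c["position"]); return c["cx"]-c["f"]*q[0]/q[2],c["cy"]+c["f"]*q[1]/q[2]
def blobs(img,lo,hi,mn=20,box=None):
    h=cv2.cvtColor(img,cv2.COLOR_BGR2HSV);lo=list(lo);hi=list(hi)
    m=cv2.inRange(h,np.array(lo),np.array(hi)) if lo[0]<=hi[0] else cv2.inRange(h,np.array([0]+lo[1:]),np.array(hi))|cv2.inRange(h,np.array(lo),np.array([179]+hi[1:]))
    if box: k=np.zeros_like(m);k[box[1]:box[3],box[0]:box[2]]=255;m&=k
    n,l,s,c=cv2.connectedComponentsWithStats(m)
    return sorted([(int(s[i,4]),c[i].round(1),s[i,:4].tolist()) for i in range(1,n) if s[i,4]>=mn],key=lambda t:-t[0])
E
python3 - <<'E'
from h import *
for n in ["scene","side"]:
    im=cv2.imread(f"pics/{n}0.png")
    for k,lo,hi in [("red",(172,130,60),(4,255,255)),("amber",(5,120,30),(14,255,200)),("green",(60,100,40),(80,255,255)),("blue",(105,140,60),(125,255,255)),("teal",(84,90,40),(100,255,255)),("yellow",(20,150,120),(30,255,255)),("dark",(0,0,0),(179,80,70))]:
        box=(120,100,345,330) if n=="scene" else (165,120,370,350)
        print(n,k,blobs(im,lo,hi,15,box)[:6])
a=cv2.imread("pics/scene0.png")[120:320,120:320];b=cv2.imread("pics/side0.png")[135:345,170:370]
cv2.imwrite("pics/crops0.png",np.hstack([cv2.resize(a,(400,400),interpolation=2),cv2.resize(b,(400,400),interpolation=2)]))
E
```

```text
scene red [(104, array([231.4, 153.7]), [225, 148, 12, 12])]
scene amber [(374, array([212.5, 248.9]), [203, 237, 20, 24]), (368, array([304. , 128.5]), [286, 121, 37, 16])]
scene green [(100, array([191.2, 235.2]), [183, 228, 17, 13])]
scene blue [(90, array([169.3, 296.1]), [165, 291, 10, 11]), (43, array([278.5, 244.2]), [272, 241, 15, 6]), (25, array([277.2, 257. ]), [271, 254, 13, 6])]
scene teal [(2628, array([261.4, 178.4]), [224, 129, 79, 90])]
scene yellow [(105, array([280.2, 230.4]), [275, 225, 12, 12]), (98, array([233.4, 280.7]), [225, 273, 17, 16])]
scene dark [(1520, array([241. , 296.3]), [213, 267, 56, 57]), (1428, array([132.8, 135.6]), [120, 100, 36, 74]), (165, array([141.6, 282. ]), [134, 275, 16, 15]), (100, array([286.7, 187.1]), [272, 158, 30, 61]), (48, array([178. , 293.1]), [174, 289, 9, 13]), (27, array([198. , 230.6]), [195, 225, 6, 14])]
side red [(139, array([191.2, 191.2]), [183, 185, 18, 13])]
side amber [(456, array([279.9, 252.3]), [269, 238, 22, 28]), (284, array([189.8, 148. ]), [174, 138, 32, 21]), (127, array([361.3, 124.9]), [349, 120, 21, 16])
[... 248 characters left out ...]
 [300, 191, 13, 9]), (63, array([303.5, 213.4]), [298, 210, 12, 8])]
side teal [(2513, array([233.2, 185.3]), [181, 143, 88, 85]), (232, array([199.7, 199. ]), [186, 187, 27, 23])]
side yellow [(718, array([357.5, 183.5]), [336, 167, 34, 37]), (108, array([332. , 237.3]), [325, 230, 15, 16]), (103, array([307.4, 180.8]), [301, 176, 12, 13]), (30, array([366.4, 208.3]), [363, 205, 7, 8])]
side dark [(1806, array([338.5, 138.9]), [289, 120, 81, 47]), (1467, array([338. , 248.4]), [311, 223, 54, 51]), (177, array([288.6, 331.2]), [277, 322, 23, 17]), (110, array([190.1, 179.3]), [182, 169, 18, 21]), (99, array([220. , 214.2]), [205, 197, 26, 31]), (42, array([186.5, 201.2]), [183, 192, 9, 18])]
```

View pics/crops0.png

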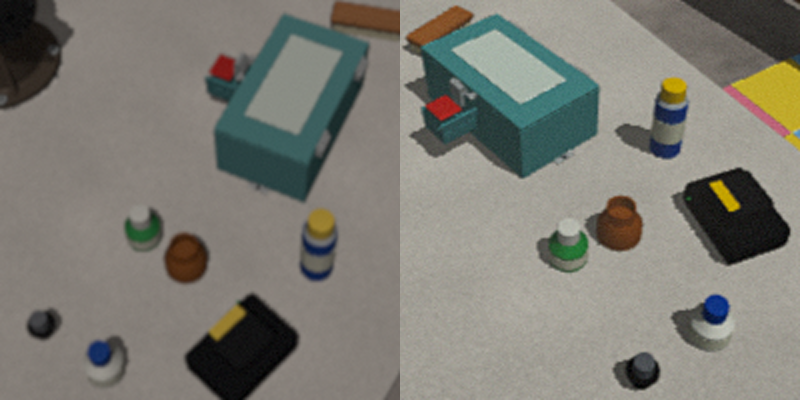

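```bash
python3 - <<'E'
from h import *
s=cal("scene");d=cal("side")
for k,a,b in [("red",(231.4,153.7),(191.2,191.2)),("whitecap(blue)",(169.3,296.1),(327.9,296.5)),("flask",(212.5,248.9),(279.9,252.3)),("flaskrim",(212.5,240),(280.5,241.5)),("green",(191.2,235.2),(254.6,265.3)),("spraycap",(280.2,230.4),(307.4,180.8)),("stopper",(141.6,282),(288.6,331.2)),
 ]:
    x,e=tri((s,)+a,(d,)+b);print(k,x.round(4),np.round(e,4))
S=[(262.5,128.5),(304,141.5),(274,196),(228.5,184)];D=[(181.6,160),(215.7,144),(274,181),(235.6,202)]
for a in S: print(plane(s,*a,0.127).round(3))
print()
for a in D: print(plane(d,*a,0.127).round(3))
E
```

```text
red [0.4244 0.1611 0.101 ] [0.0014 0.0014]
whitecap(blue) [ 0.5658 -0.3722  0.0678] [0. 0.]
flask [ 0.565  -0.1587  0.0233] [0.0004 0.0004]
flaskrim [ 0.5655 -0.154   0.0737] [0.0017 0.0017]
green [ 0.4734 -0.1549  0.0205] [0.0002 0.0002]
spraycap [ 0.7486 -0.0451  0.1507] [0.0009 0.0009]
stopper [ 0.4405 -0.371   0.0096] [0.0004 0.0004]
[0.466 0.305 0.127]
[0.626 0.332 0.127]
[0.659 0.069 0.127]
[0.505 0.028 0.127]

[0.456 0.303 0.127]
[0.606 0.325 0.127]
[0.671 0.033 0.127]
[0.511 0.016 0.127]
```

View pics/wrist0.png

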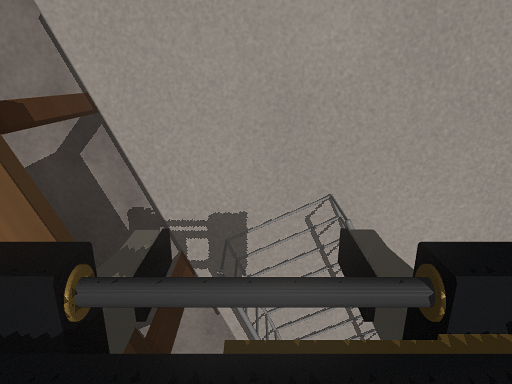

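Emit:
play_rows(
  motion=[
    {"x": 0.79, "y": 0.96, "z": -0.1},
    {"x": 0.79, "y": 0.96, "z": -0.1},
    {"x": 0.79, "y": 0.96, "z": -0.1},
    {"x": 0.79, "y": 0.96, "z": -0.1},
    {"x": 0.79, "y": 0.96, "z": -0.1},
    {"x": 0.79, "y": 0.96, "z": -0.1},
    {"x": 0.79, "y": 0.96, "z": -0.1},
    {"x": 0.79, "y": 0.96, "z": -0.1},
    {"x": 0.79, "y": 0.96, "z": -0.1},
    {"x": 0.79, "y": 0.96, "z": -0.1},
    {"x": 0.79, "y": 0.96, "z": -0.1},
    {"x": 0.79, "y": 0.96, "z": -0.1},
    {"x": 0.79, "y": 0.96, "z": -0.1},
    {"x": 0.79, "y": 0.96, "z": -0.1},
    {"x": 0.79, "y": 0.96, "z": -0.1},
  ],
  fingers=-1,
)

```text
$.motion[0]: bad value
```

Emit:
play_rows(
  motion=[
    {"rz": 1},
    {"rz": 1},
    {"rz": 1},
    {"rz": 1},
    {"rz": 1},
    {"rz": 1},
    {"rz": 1},
    {"rz": 1},
    {"rz": 1},
    {"rz": 1},
    {"rz": 1},
    {"rz": 1},
    {"rz": 1},
    {"rz": 1},
    {"rz": 1},
    {"rz": 1},
    {"rz": 1},
    {"rz": 1},
    {"rz": 1},
    {"rz": 1},
  ],
)

```text
$.motion[0]: bad value
```

Emit:
play_rows(
  motion=[
    {"rz": 1},
    {"rz": 1},
    {"rz": 1},
    {"rz": 1},
    {"rz": 1},
    {"rz": 1},
    {"rz": 1},
    {"rz": 1},
    {"rz": 1},
    {"rz": 1},
    {"rz": 1},
    {"rz": 1},
    {"rz": 1},
    {"rz": 1},
    {"rz": 1},
    {"rz": 1},
    {"rz": 0.4},
    {},
  ],
)

```text
$.motion[0]: bad value
```

```bash
cat >> h.py <<'E'
def go(x,y,z):
    "shift to target in tool axes, in row units (25 mm)"
    o=ctrl.get_obs();M=R.from_euler("xyz",o["orientation"],degrees=True).as_matrix()
    d=M.T@(np.array([x,y,z])-o["tool_pos"])/0.025
    return d.round(2)
E
python3 - <<'E'
from h import *
o=ctrl.get_obs();print(o["clock"],o["tool_pos"],o["orientation"],o["joint_pos"].round(1),o["force"].round(2))
c,im=shot("wrist");cv2.imwrite("pics/w1.png",im)
print(c["position"],c["rotation"]);
print(blobs(im,(172,130,60),(4,255,255)),blobs(im,(84,90,40),(100,255,255)))
E
```

```text
0.15 [0.28541767 0.61130059 0.22585844] [ 1.79930332e+02 -6.87863469e-03 -2.50299021e+01] [ 81.5  20.6   0.6  -0.  -70.1 -16.5] [-0.02  1.29 -0.74]
[0.36167899 0.57475139 0.38366042] [ -17.85892952   -0.14422472 -115.11201393]
[] []
```

View pics/w1.png

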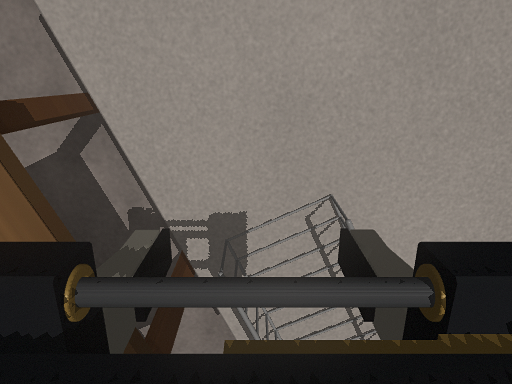

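Emit:
play_rows(
  motion=[
    {"x": 0.79, "y": 0.96, "z": -0.1, "rx": 0, "ry": 0, "rz": 1},
    {"x": 0.69, "y": 1, "z": -0.1, "rx": 0, "ry": 0, "rz": 1},
  ],
  fingers=-1,
)

```text
clock: 0.45
tool_pos: [0.2963, 0.5505, 0.2309]
orientation: [179.9, -0.0, -33.2]
force: [0.1, -0.3, 0.3]
opening: 0.0731
gripper_force: 0.0
```

Emit:
play_rows(
  motion=[
    {"x": 0.59, "y": 0.54, "z": -0.1, "rx": 0, "ry": 0, "rz": 1},
    {"x": 0.63, "y": 0.49, "z": -0.1, "rx": 0, "ry": 0, "rz": 1},
    {"x": 0.66, "y": 0.45, "z": -0.1, "rx": 0, "ry": 0, "rz": 1},
    {"x": 0.69, "y": 0.4, "z": -0.1, "rx": 0, "ry": 0, "rz": 1},
    {"x": 0.72, "y": 0.35, "z": -0.1, "rx": 0, "ry": 0, "rz": 1},
    {"x": 0.74, "y": 0.3, "z": -0.1, "rx": 0, "ry": 0, "rz": 1},
    {"x": 0.76, "y": 0.25, "z": -0.1, "rx": 0, "ry": 0, "rz": 1},
    {"x": 0.78, "y": 0.19, "z": -0.1, "rx": 0, "ry": 0, "rz": 1},
    {"x": 0.79, "y": 0.14, "z": -0.1, "rx": 0, "ry": 0, "rz": 1},
    {"x": 0.8, "y": 0.08, "z": -0.1, "rx": 0, "ry": 0, "rz": 1},
    {"x": 0.8, "y": 0.03, "z": -0.1, "rx": 0, "ry": 0, "rz": 1},
    {"x": 0.8, "y": -0.03, "z": -0.1, "rx": 0, "ry": 0, "rz": 1},
    {"x": 0.8, "y": -0.08, "z": -0.1, "rx": 0, "ry": 0, "rz": 1},
    {"x": 0.79, "y": -0.14, "z": -0.1, "rx": 0, "ry": 0, "rz": 1},
    {"x": 0.78, "y": -0.19, "z": -0.1, "rx": 0, "ry": 0, "rz": 1},
    {"x": 0.76, "y": -0.25, "z": -0.1, "rx": 0, "ry": 0, "rz": 1},
    {"x": 0.74, "y": -0.3, "z": -0.1, "rx": 0, "ry": 0, "rz": 1},
    {"x": 0.72, "y": -0.35, "z": -0.1, "rx": 0, "ry": 0, "rz": 1},
    {"x": 0.69, "y": -0.4, "z": -0.1, "rx": 0, "ry": 0, "rz": 1},
    {"x": 0.66, "y": -0.45, "z": -0.1, "rx": 0, "ry": 0, "rz": 1},
  ],
)

```text
clock: 2.95
tool_pos: [0.3998, 0.1633, 0.2817]
orientation: [-180.0, 0.0, -113.3]
force: [0.4, 0.2, 0.1]
opening: 0.0004
gripper_force: 0.0
```

Emit:
play_rows(
  motion=[
    {"x": 0, "y": 0, "z": 0, "rx": 0, "ry": 0, "rz": 1},
    {"x": 0, "y": 0, "z": 0, "rx": 0, "ry": 0, "rz": 1},
    {"x": 0, "y": 0, "z": 0, "rx": 0, "ry": 0, "rz": 1},
    {"x": 0, "y": 0, "z": 0, "rx": 0, "ry": 0, "rz": 1},
    {"x": 0, "y": 0, "z": 0, "rx": 0, "ry": 0, "rz": 1},
    {"x": 0, "y": 0, "z": 0, "rx": 0, "ry": 0, "rz": 1},
    {"x": 0, "y": 0, "z": 0, "rx": 0, "ry": 0, "rz": 1},
    {"x": 0, "y": 0, "z": 0, "rx": 0, "ry": 0, "rz": 1},
    {"x": 0, "y": 0, "z": 0, "rx": 0, "ry": 0, "rz": 1},
    {"x": 0, "y": 0, "z": 0, "rx": 0, "ry": 0, "rz": 1},
    {"x": 0, "y": 0, "z": 0, "rx": 0, "ry": 0, "rz": 1},
    {"x": 0, "y": 0, "z": 0, "rx": 0, "ry": 0, "rz": 1},
    {"x": 0, "y": 0, "z": 0, "rx": 0, "ry": 0, "rz": 1},
    {"x": 0, "y": 0, "z": 0, "rx": 0, "ry": 0, "rz": 1},
    {"x": 0, "y": 0, "z": 0, "rx": 0, "ry": 0, "rz": 0.1},
    {"x": 0, "y": 0, "z": 0, "rx": 0, "ry": 0, "rz": 0},
  ],
)

```text
clock: 4.95
tool_pos: [0.3996, 0.1643, 0.2816]
orientation: [-180.0, -0.0, -169.4]
force: [-0.4, 0.4, -0.2]
opening: 0.0005
gripper_force: 0.0
```

```bash
python3 - <<'E'
from h import *
o=ctrl.get_obs();print(o["clock"],o["tool_pos"],o["orientation"],o["joint_pos"].round(1),o["force"].round(2))
c,im=shot("wrist");cv2.imwrite("pics/w2.png",im)
print(c["position"],c["rotation"]);
b=blobs(im,(172,130,60),(4,255,255));print(b,blobs(im,(84,90,40),(100,255,255)))
for t in b[:1]: print(plane(c,*t[1],0.106))
E
```

```text
4.95 [0.39960795 0.1642787  0.28158139] [-1.79999836e+02 -8.02698848e-04 -1.69411062e+02] [  48.7   -5.3  -22.6   -0.   -72.7 -128.1] [-0.4   0.44 -0.19]
[0.31786846 0.14758075 0.43940139] [-1.78280369e+01  5.88286252e-02  1.00509139e+02]
[(1816, array([247. , 184.9]), [224, 165, 47, 41])] [(177, array([187. , 238.4]), [149, 236, 72, 5]), (39, array([307.5, 238.4]), [299, 237, 17, 4]), (39, array([325.2, 238.7]), [318, 236, 16, 6]), (39, array([380.9, 247.6]), [376, 244, 9, 9]), (32, array([115.5, 328.7]), [114, 315, 5, 25]), (31, array([264.5, 212.3]), [261, 210, 8, 5])]
[0.42410146 0.15908106 0.106     ]
```

View pics/w2.png

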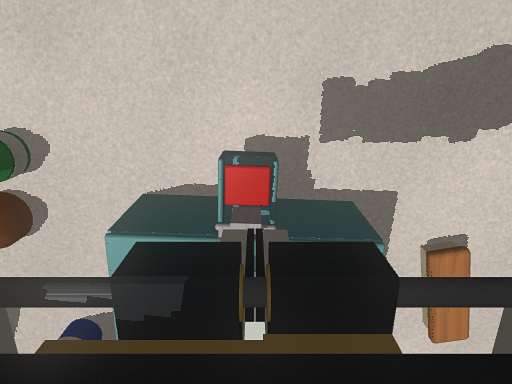

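```bash
python3 - <<'E'
from h import *
c=cal("wrist")
for z,p,q in [(0.127,(107,235),(384,243)),(0.0,(143,195),(353,204))]:
    a=plane(c,*p,z);b=plane(c,*q,z);d=b-a;print(a,b,np.linalg.norm(d),np.degrees(np.arctan2(-d[0],d[1])))
im=cv2.imread("pics/w2.png");h=cv2.cvtColor(im,cv2.COLOR_BGR2HSV)
m=cv2.inRange(h,(172,130,60),(179,255,255))|cv2.inRange(h,(0,130,60),(4,255,255));m=cv2.morphologyEx(m,2,np.ones((5,5)))
k=max(cv2.findContours(m,0,2)[0],key=cv2.contourArea)
P=np.array([plane(c,*map(float,q[0]),.106)[:2] for q in k],np.float32);print(cv2.minAreaRect(P*1000))
E
```

```text
[0.4964048 0.0273297 0.127    ] [0.45338037 0.30799477 0.127     ] 0.2839436271383065 8.715285390682016
[0.49852942 0.0242087  0.        ] [0.45835368 0.31279745 0.        ] 0.2913718581026567 7.925463846696636
((424.6247863769531, 159.09039306640625), (43.633052825927734, 47.388465881347656), 8.934224128723145)
```

```bash
cat >> h.py <<'E'
O=np.array([.5625,.181]);YB=8.7
def box(x,y,z):
    a=np.radians(YB);return np.array([O[0]+x*np.cos(a)-y*np.sin(a),O[1]+x*np.sin(a)+y*np.cos(a),z])
E
python3 -c "
from h import *
print(go(*box(-.147,0,.125)))"
```

```text
[-0.65 -0.35  6.26]
```

Emit:
play_rows(
  motion=[
    {"x": -0.3, "y": -0.15, "z": 0.9, "rx": 0, "ry": 0, "rz": 0.47},
    {"x": -0.35, "y": -0.2, "z": 0.9, "rx": 0, "ry": 0, "rz": 0},
    {"x": 0, "y": 0, "z": 0.9, "rx": 0, "ry": 0, "rz": 0},
    {"x": 0, "y": 0, "z": 0.9, "rx": 0, "ry": 0, "rz": 0},
    {"x": 0, "y": 0, "z": 0.9, "rx": 0, "ry": 0, "rz": 0},
    {"x": 0, "y": 0, "z": 0.9, "rx": 0, "ry": 0, "rz": 0},
    {"x": 0, "y": 0, "z": 0.85, "rx": 0, "ry": 0, "rz": 0},
    {"x": 0, "y": 0, "z": 0, "rx": 0, "ry": 0, "rz": 0},
  ],
)

```text
clock: 6.0
tool_pos: [0.4162, 0.1579, 0.1242]
orientation: [-179.9, -0.2, -171.3]
force: [-0.2, 0.5, -0.1]
opening: 0.0002
gripper_force: 0.0
```

Emit:
play_rows(
  motion=[
    {"x": 0, "y": 0, "z": 0.3, "rx": 0, "ry": 0, "rz": 0},
    {"x": 0, "y": 0, "z": 0.3, "rx": 0, "ry": 0, "rz": 0},
    {"x": 0, "y": 0, "z": 0.3, "rx": 0, "ry": 0, "rz": 0},
    {"x": 0, "y": 0, "z": 0.3, "rx": 0, "ry": 0, "rz": 0},
    {"x": 0, "y": 0, "z": 0.1, "rx": 0, "ry": 0, "rz": 0},
    {"x": 0, "y": 0, "z": 0, "rx": 0, "ry": 0, "rz": 0},
  ],
)

```text
clock: 6.75
tool_pos: [0.4172, 0.1588, 0.0937]
orientation: [-180.0, 0.0, -171.3]
force: [-6.8, -1.3, 15.5]
opening: 0.0006
gripper_force: 8.6
```

```bash
python3 - <<'E'
from h import *
c,im=shot("side");cv2.imwrite("pics/s1.png",im);print(blobs(im,(84,90,40),(100,255,255))[:3])
print(go(*box(-.147,0,.35)))
E
```

```text
[(3365, array([232.3, 185.5]), [190, 145, 79, 83]), (1644, array([241.8, 141.5]), [211, 106, 60, 73]), (24, array([398.3, 177.1]), [393, 171, 10, 12])]
[ -0.    -0.   -10.25]
```

View pics/s1.png

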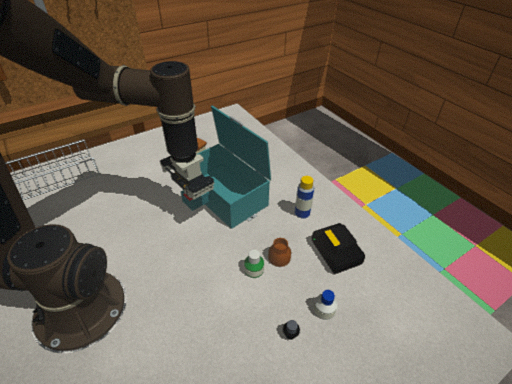

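Emit:
play_rows(
  motion=[
    {"x": 0, "y": 0, "z": -1, "rx": 0, "ry": 0, "rz": 0},
    {"x": 0, "y": 0, "z": -1, "rx": 0, "ry": 0, "rz": 0},
    {"x": 0, "y": 0, "z": -1, "rx": 0, "ry": 0, "rz": 0},
    {"x": -0.8, "y": 0, "z": -1, "rx": 0, "ry": 0, "rz": 0},
    {"x": -0.9, "y": 0, "z": -1, "rx": 0, "ry": 0, "rz": 0},
    {"x": -1, "y": 0, "z": -1, "rx": 0, "ry": 0, "rz": 0},
    {"x": -1, "y": 0, "z": -0.2, "rx": 0, "ry": 0, "rz": 0},
    {"x": -1, "y": 0, "z": 0, "rx": 0, "ry": 0, "rz": 0},
    {"x": -1, "y": 0, "z": 0, "rx": 0, "ry": 0, "rz": 0},
    {"x": -1, "y": 0, "z": 0, "rx": 0, "ry": 0, "rz": 0},
    {"x": -1, "y": 0, "z": 0, "rx": 0, "ry": 0, "rz": 0},
    {"x": -0.8, "y": 0, "z": 0, "rx": 0, "ry": 0, "rz": 0},
    {"x": 0, "y": 0, "z": 0, "rx": 0, "ry": 0, "rz": 0},
  ],
)

```text
clock: 8.43
tool_pos: [0.6279, 0.1908, 0.2463]
orientation: [-180.0, -0.1, -171.3]
force: [-0.4, -0.2, -1.1]
opening: 0.0008
gripper_force: 0.0
```

Emit:
play_rows(
  motion=[
    {"x": -0.2, "y": 0, "z": 0, "rx": 0, "ry": 0, "rz": 0},
    {"x": -0.2, "y": 0, "z": 0, "rx": 0, "ry": 0, "rz": 0},
    {"x": -0.2, "y": 0, "z": 0, "rx": 0, "ry": 0, "rz": 0},
    {"x": -0.2, "y": 0, "z": 0, "rx": 0, "ry": 0, "rz": 0},
    {"x": -0.2, "y": 0, "z": 0, "rx": 0, "ry": 0, "rz": 0},
    {"x": 0, "y": 0, "z": 0, "rx": 0, "ry": 0, "rz": 0},
    {"x": 0, "y": 0, "z": 0, "rx": 0, "ry": 0, "rz": 0},
  ],
)

```text
clock: 9.3
tool_pos: [0.6517, 0.1945, 0.2477]
orientation: [-180.0, -0.0, -171.3]
force: [0.4, -0.5, -0.5]
opening: 0.0004
gripper_force: 0.0
```

Emit:
play_rows(
  motion=[
    {"x": -0.1, "y": 0, "z": 0, "rx": 0, "ry": 0, "rz": 0},
    {"x": -0.1, "y": 0, "z": 0, "rx": 0, "ry": 0, "rz": 0},
    {"x": -0.1, "y": 0, "z": 0, "rx": 0, "ry": 0, "rz": 0},
    {"x": 0, "y": 0, "z": 0, "rx": 0, "ry": 0, "rz": 0},
    {"x": 0, "y": 0, "z": 0, "rx": 0, "ry": 0, "rz": 0},
    {"x": 0, "y": 0, "z": 0, "rx": 0, "ry": 0, "rz": 0},
  ],
)

```text
clock: 10.05
tool_pos: [0.6591, 0.1957, 0.2478]
orientation: [-180.0, -0.0, -171.3]
force: [0.3, -0.3, 0.4]
opening: 0.0008
gripper_force: 0.0
```

```bash
python3 - <<'E'
from h import *
c,im=shot("side");c2,im2=shot("scene")
a=cv2.resize(im[85:235,150:300],(400,400));b=cv2.resize(im2[80:230,200:350],(400,400))
cv2.imwrite("pics/lid1.png",np.hstack([a,b]));print(ctrl.get_obs()["force"],ctrl.get_obs()["moment"])
E
```

```text
[ 0.17160032 -0.38312493 -0.07613553] [ 0.01670336 -0.12451005 -0.01481591]
```

View pics/lid1.png

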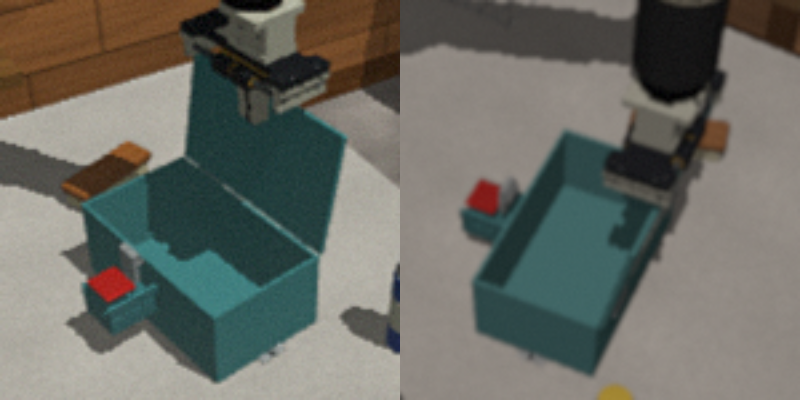

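Emit:
play_rows(
  motion=[
    {"x": -0.1, "y": 0, "z": 0, "rx": 0, "ry": 0, "rz": 0},
    {"x": -0.1, "y": 0, "z": 0, "rx": 0, "ry": 0, "rz": 0},
    {"x": -0.1, "y": 0, "z": 0, "rx": 0, "ry": 0, "rz": 0},
    {"x": 0, "y": 0, "z": 0, "rx": 0, "ry": 0, "rz": 0},
    {"x": 0, "y": 0, "z": 0, "rx": 0, "ry": 0, "rz": 0},
    {"x": 0, "y": 0, "z": 0, "rx": 0, "ry": 0, "rz": 0},
    {"x": 0, "y": 0, "z": 0, "rx": 0, "ry": 0, "rz": 0},
  ],
)

```text
clock: 11.02
tool_pos: [0.6666, 0.1968, 0.2479]
orientation: [180.0, 0.0, -171.3]
force: [-0.4, -0.3, -0.1]
opening: 0.0008
gripper_force: 0.1
```

Emit:
play_rows(
  motion=[
    {"x": -0.1, "y": 0, "z": 0, "rx": 0, "ry": 0, "rz": 0},
    {"x": -0.1, "y": 0, "z": 0, "rx": 0, "ry": 0, "rz": 0},
    {"x": 0, "y": 0, "z": 0, "rx": 0, "ry": 0, "rz": 0},
    {"x": 0, "y": 0, "z": 0, "rx": 0, "ry": 0, "rz": 0},
    {"x": 0, "y": 0, "z": 0, "rx": 0, "ry": 0, "rz": 0},
    {"x": 0, "y": 0, "z": 0, "rx": 0, "ry": 0, "rz": 0},
  ],
)

```text
clock: 11.78
tool_pos: [0.6715, 0.1976, 0.2478]
orientation: [-180.0, -0.0, -171.3]
force: [0.2, -0.3, -0.2]
opening: 0.0005
gripper_force: 0.1
```

Emit:
play_rows(
  motion=[
    {"x": -0.1, "y": 0, "z": 0, "rx": 0, "ry": 0, "rz": 0},
    {"x": -0.1, "y": 0, "z": 0, "rx": 0, "ry": 0, "rz": 0},
    {"x": 0, "y": 0, "z": 0, "rx": 0, "ry": 0, "rz": 0},
    {"x": 0, "y": 0, "z": 0, "rx": 0, "ry": 0, "rz": 0},
    {"x": 0, "y": 0, "z": 0, "rx": 0, "ry": 0, "rz": 0},
    {"x": 0, "y": 0, "z": 0, "rx": 0, "ry": 0, "rz": 0},
  ],
)

```text
clock: 12.52
tool_pos: [0.6738, 0.1979, 0.2479]
orientation: [-180.0, -0.3, -171.3]
force: [-11.7, -0.8, 6.2]
opening: 0.0004
gripper_force: 6.6
```

Emit:
play_rows(
  motion=[
    {"x": -0.1, "y": 0, "z": 0, "rx": 0, "ry": 0, "rz": 0},
    {"x": 0, "y": 0, "z": 0, "rx": 0, "ry": 0, "rz": 0},
    {"x": 0, "y": 0, "z": 0, "rx": 0, "ry": 0, "rz": 0},
    {"x": 0, "y": 0, "z": 0, "rx": 0, "ry": 0, "rz": 0},
    {"x": 0, "y": 0, "z": 0, "rx": 0, "ry": 0, "rz": 0},
    {"x": 0, "y": 0, "z": 0, "rx": 0, "ry": 0, "rz": 0},
  ],
)

```text
clock: 13.28
tool_pos: [0.6741, 0.1979, 0.2478]
orientation: [-179.9, -0.5, -171.3]
force: [-21.7, -1.0, 10.0]
opening: 0.0004
gripper_force: 11.5
```

```bash
python3 - <<'E'
from h import *
o=ctrl.get_obs();print(o["force"],o["moment"])
c,im=shot("side");o=ctrl.get_obs();print(o["force"],o["moment"],o["gripper_force"])
c2,im2=shot("scene")
a=cv2.resize(im[85:235,150:300],(400,400));b=cv2.resize(im2[80:230,200:350],(400,400))
old=cv2.imread("pics/lid1.png");new=np.hstack([a,b])
cv2.imwrite("pics/lid2.png",new)
E
```

```text
[-21.65904371  -1.00225418  10.049436  ] [-0.08944772  7.61127167 -0.03955682]
[-21.76938182  -0.03339395  10.14495093] [-0.09228241  7.62802797 -0.08979526] 11.523947423135041
```

View pics/lid2.png

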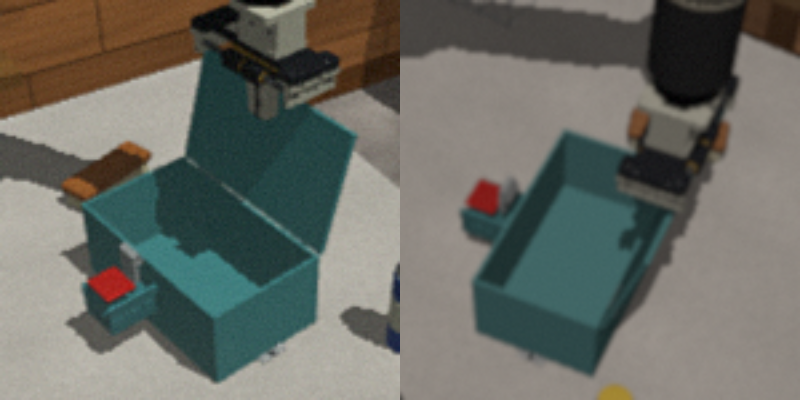

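Emit:
play_rows(
  motion=[
    {"x": 0.2, "y": 0, "z": 0, "rx": 0, "ry": 0, "rz": 0},
    {"x": 0.2, "y": 0, "z": 0, "rx": 0, "ry": 0, "rz": 0},
    {"x": 0.2, "y": 0, "z": 0, "rx": 0, "ry": 0, "rz": 0},
    {"x": 0.2, "y": 0, "z": 0, "rx": 0, "ry": 0, "rz": 0},
    {"x": 0.2, "y": 0, "z": 0, "rx": 0, "ry": 0, "rz": 0},
    {"x": 0.3, "y": 0, "z": 0, "rx": 0, "ry": 0, "rz": 0},
    {"x": 0.6, "y": 0, "z": 0, "rx": 0, "ry": 0, "rz": 0},
    {"x": 1, "y": 0, "z": -0.3, "rx": 0, "ry": 0, "rz": 0},
    {"x": 1, "y": 0, "z": -0.7, "rx": 0, "ry": 0, "rz": 0},
    {"x": 0.5, "y": 0, "z": -1, "rx": 0, "ry": 0, "rz": 0},
  ],
  fingers=1,
)

```text
clock: 14.62
tool_pos: [0.5681, 0.1816, 0.2982]
orientation: [-180.0, -0.0, -171.3]
force: [1.0, -0.2, 0.3]
opening: 0.0867
gripper_force: 0.0
```

```bash
python3 - <<'E'
from h import *
print(go(.52,-.37,.22),ctrl.get_obs()["joint_pos"].round(0))
E
```

```text
[  5.24 -21.52   3.13] [  36.   11.   -3.   -0.  -76. -118.]
```

Emit:
play_rows(
  motion=[
    {"x": 0.24, "y": -1, "z": 0, "rx": 0, "ry": 0, "rz": 0},
    {"x": 0.24, "y": -1, "z": 0, "rx": 0, "ry": 0, "rz": 0},
    {"x": 0.24, "y": -1, "z": 0, "rx": 0, "ry": 0, "rz": 0},
    {"x": 0.24, "y": -1, "z": 0, "rx": 0, "ry": 0, "rz": 0},
    {"x": 0.24, "y": -1, "z": 0, "rx": 0, "ry": 0, "rz": 0},
    {"x": 0.24, "y": -1, "z": 0, "rx": 0, "ry": 0, "rz": 0},
    {"x": 0.24, "y": -1, "z": 0, "rx": 0, "ry": 0, "rz": 0},
    {"x": 0.24, "y": -1, "z": 0, "rx": 0, "ry": 0, "rz": 0},
    {"x": 0.24, "y": -1, "z": 0, "rx": 0, "ry": 0, "rz": 0},
    {"x": 0.24, "y": -1, "z": 0, "rx": 0, "ry": 0, "rz": 0},
    {"x": 0.24, "y": -1, "z": 0.3, "rx": 0, "ry": 0, "rz": 0},
    {"x": 0.24, "y": -1, "z": 0.3, "rx": 0, "ry": 0, "rz": 0},
    {"x": 0.24, "y": -1, "z": 0.3, "rx": 0, "ry": 0, "rz": 0},
    {"x": 0.24, "y": -1, "z": 0.3, "rx": 0, "ry": 0, "rz": 0},
    {"x": 0.24, "y": -1, "z": 0.3, "rx": 0, "ry": 0, "rz": 0},
    {"x": 0.24, "y": -1, "z": 0.3, "rx": 0, "ry": 0, "rz": 0},
    {"x": 0.24, "y": -1, "z": 0.3, "rx": 0, "ry": 0, "rz": 0},
    {"x": 0.24, "y": -1, "z": 0.3, "rx": 0, "ry": 0, "rz": 0},
    {"x": 0.24, "y": -1, "z": 0.3, "rx": 0, "ry": 0, "rz": 0},
    {"x": 0.24, "y": -1, "z": 0.3, "rx": 0, "ry": 0, "rz": 0},
  ],
)

```text
clock: 17.12
tool_pos: [0.5254, -0.332, 0.2213]
orientation: [179.9, -0.1, -171.4]
force: [0.0, 0.0, -0.9]
opening: 0.0878
gripper_force: 0.0
```

Emit:
play_rows(
  motion=[
    {"x": 0.3, "y": -0.8, "z": 0.1, "rx": 0, "ry": 0, "rz": 0},
    {"x": 0, "y": -0.7, "z": 0, "rx": 0, "ry": 0, "rz": 0},
    {"x": 0, "y": 0, "z": 0, "rx": 0, "ry": 0, "rz": 0},
  ],
)

```text
clock: 17.5
tool_pos: [0.5253, -0.3698, 0.2201]
orientation: [-180.0, -0.0, -171.4]
force: [-0.2, 0.2, -0.5]
opening: 0.0876
gripper_force: 0.0
```

```bash
python3 - <<'E'
from h import *
c,im=shot("wrist");cv2.imwrite("pics/w3.png",im)
print(proj(c,(.4405,-.371,.027)),proj(c,(.4405,-.371,.054)))
print(blobs(im,(0,0,0),(179,110,75),100))
E
```

```text
(np.float64(267.87343697329436), np.float64(76.31971830637161)) (np.float64(268.96070825685354), np.float64(76.25686687330693))
[(54426, array([251.2, 314.2]), [0, 229, 512, 155]), (997, array([260.3,  78.2]), [238, 55, 45, 48]), (685, array([477.7, 143.9]), [463, 128, 40, 39]), (679, array([438.6, 133.4]), [425, 109, 42, 56]), (261, array([247.8, 194.3]), [231, 187, 32, 21])]
```

View pics/w3.png

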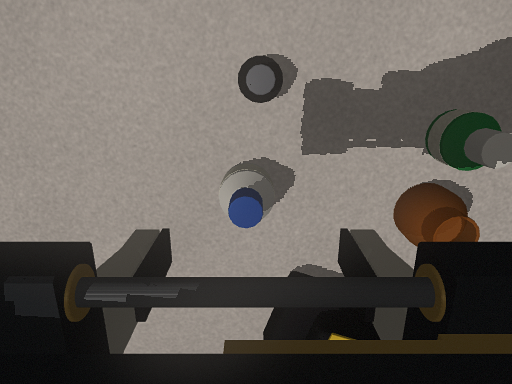

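```bash
python3 - <<'E'
from h import *
c=cal("wrist");im=cv2.imread("pics/w3.png");g=cv2.cvtColor(im,6)
print(c["position"])
sub=im[40:120,220:300];h=cv2.cvtColor(sub,cv2.COLOR_BGR2HSV);gr=h[:,:,2]
m=(gr<75).astype(np.uint8)*255
k=max(cv2.findContours(m,0,2)[0],key=cv2.contourArea);(u,v),r=cv2.minEnclosingCircle(k);print("flange",u+220,v+40,r,plane(c,u+220,v+40,.03))
k2=[q for q in cv2.findContours(m,2,2)[0]]
k2=sorted(k2,key=cv2.contourArea)[-2];(u,v),r=cv2.minEnclosingCircle(k2);print("knob",u+220,v+40,r,plane(c,u+220,v+40,.054))
b=blobs(im,(105,140,60),(125,255,255));print(b[:1],plane(c,*b[0][1],.08))
p=plane(c,*(0,0),.03)
E
```

```text
[ 0.44317753 -0.38293868  0.37803756]
flange 259.7648506164551 78.46039581298828 23.839702606201172 [ 0.44379806 -0.37789567  0.03      ]
knob 259.76648330688477 79.30219650268555 16.0274715423584 [ 0.44448134 -0.37812912  0.054     ]
[(822, array([245.1, 211.7]), [229, 197, 33, 31])] [ 0.5652075  -0.37386642  0.08      ]
```

```bash
python3 - <<'E'
from h import *
print(go(.444,-.378,.033))
E
```

```text
[3.27 0.13 7.49]
```

Emit:
play_rows(
  motion=[
    {"x": 0.8, "y": 0.13, "z": 0, "rx": 0, "ry": 0, "rz": 0},
    {"x": 0.8, "y": 0, "z": 0.5, "rx": 0, "ry": 0, "rz": 0},
    {"x": 0.8, "y": 0, "z": 0.9, "rx": 0, "ry": 0, "rz": 0},
    {"x": 0.6, "y": 0, "z": 0.9, "rx": 0, "ry": 0, "rz": 0},
    {"x": 0.27, "y": 0, "z": 0.9, "rx": 0, "ry": 0, "rz": 0},
    {"x": 0, "y": 0, "z": 0.9, "rx": 0, "ry": 0, "rz": 0},
    {"x": 0, "y": 0, "z": 0.9, "rx": 0, "ry": 0, "rz": 0},
    {"x": 0, "y": 0, "z": 0.9, "rx": 0, "ry": 0, "rz": 0},
    {"x": 0, "y": 0, "z": 0.7, "rx": 0, "ry": 0, "rz": 0},
    {"x": 0, "y": 0, "z": 0.6, "rx": 0, "ry": 0, "rz": 0},
    {"x": 0, "y": 0, "z": 0.2, "rx": 0, "ry": 0, "rz": 0},
    {"x": 0, "y": 0, "z": 0, "rx": 0, "ry": 0, "rz": 0},
    {"x": 0, "y": 0, "z": 0, "rx": 0, "ry": 0, "rz": 0},
  ],
)

```text
clock: 19.18
tool_pos: [0.4446, -0.3778, 0.036]
orientation: [-180.0, 0.1, -171.3]
force: [-0.2, 0.4, -0.2]
opening: 0.0877
gripper_force: 0.0
```

```bash
python3 - <<'E'
from h import *
print(go(.444,-.378,.033))
c,im=shot("wrist");cv2.imwrite("pics/w4.png",im)
c,im=shot("side");c2,im2=shot("scene")
print(blobs(im,(5,120,30),(14,255,200),100,(165,120,370,350)),blobs(im2,(5,120,30),(14,255,200),100,(120,100,345,330)))
E
```

```text
[ 0.03 -0.    0.12]
[(264, array([188.8, 149.2]), [174, 139, 31, 21]), (231, array([274.9, 252.6]), [269, 238, 13, 28]), (159, array([361. , 124.9]), [347, 120, 23, 16])] [(373, array([212.5, 248.9]), [203, 237, 20, 24]), (199, array([296.1, 127. ]), [286, 121, 23, 13]), (101, array([316.7, 130.7]), [311, 125, 12, 12])]
```

Emit:
play_rows(
  motion=[
    {"x": 0, "y": 0, "z": 0, "rx": 0, "ry": 0, "rz": 0},
    {"x": 0, "y": 0, "z": 0, "rx": 0, "ry": 0, "rz": 0},
    {"x": 0, "y": 0, "z": 0, "rx": 0, "ry": 0, "rz": 0},
    {"x": 0, "y": 0, "z": 0, "rx": 0, "ry": 0, "rz": 0},
    {"x": 0, "y": 0, "z": 0, "rx": 0, "ry": 0, "rz": 0},
    {"x": 0, "y": 0, "z": 0, "rx": 0, "ry": 0, "rz": 0},
    {"x": 0, "y": 0, "z": 0, "rx": 0, "ry": 0, "rz": 0},
  ],
  fingers=-1,
)

```text
clock: 20.2
tool_pos: [0.4441, -0.3776, 0.0353]
orientation: [180.0, -0.0, -171.3]
force: [-0.6, -0.5, -1.0]
opening: 0.0271
gripper_force: 30.0
```

Emit:
play_rows(
  motion=[
    {"x": 0, "y": 0, "z": -0.8, "rx": 0, "ry": 0, "rz": 0},
    {"x": 0, "y": 0, "z": -1, "rx": 0, "ry": 0, "rz": 0},
    {"x": 0, "y": 0, "z": -1, "rx": 0, "ry": 0, "rz": 0},
    {"x": 0, "y": 0, "z": -1, "rx": 0, "ry": 0, "rz": 0},
    {"x": 0, "y": 0, "z": -1, "rx": 0, "ry": 0, "rz": 0},
    {"x": 0, "y": 0, "z": -1, "rx": 0, "ry": 0, "rz": 0},
    {"x": 0, "y": 0, "z": -1, "rx": 0, "ry": 0, "rz": 0},
    {"x": -0.9, "y": 0.8, "z": -0.6, "rx": 0, "ry": 0, "rz": 0},
    {"x": -0.9, "y": 0.8, "z": -0.6, "rx": 0, "ry": 0, "rz": 0},
    {"x": -0.9, "y": 0.8, "z": 0, "rx": 0, "ry": 0, "rz": 0},
    {"x": -0.9, "y": 0.8, "z": 0, "rx": 0, "ry": 0, "rz": 0},
    {"x": -0.9, "y": 0.8, "z": 0, "rx": 0, "ry": 0, "rz": 0},
    {"x": -0.9, "y": 0.8, "z": 0, "rx": 0, "ry": 0, "rz": 0},
    {"x": -0.9, "y": 0.8, "z": 0, "rx": 0, "ry": 0, "rz": 0},
    {"x": -0.9, "y": 0.8, "z": 0, "rx": 0, "ry": 0, "rz": 0},
    {"x": -0.9, "y": 0.8, "z": 0, "rx": 0, "ry": 0, "rz": 0},
    {"x": -0.6, "y": 0.4, "z": 0, "rx": 0, "ry": 0, "rz": 0},
    {"x": 0, "y": 0, "z": 0, "rx": 0, "ry": 0, "rz": 0},
    {"x": 0, "y": 0, "z": 0, "rx": 0, "ry": 0, "rz": 0},
  ],
)

```text
clock: 22.58
tool_pos: [0.63, -0.1574, 0.2351]
orientation: [180.0, -0.0, -171.3]
force: [0.1, -0.3, -0.7]
opening: 0.0273
gripper_force: 30.0
```

```bash
python3 - <<'E'
from h import *
o=ctrl.get_obs();print(o["tool_pos"],o["opening"])
c,im=shot("wrist");cv2.imwrite("pics/w5.png",im)
print(blobs(im,(5,120,30),(14,255,200),100),proj(c,(.565,-.155,.072)),proj(c,(.565,-.155,.015)))
E
```

```text
[ 0.62998035 -0.15737616  0.23512985] 0.02727025218244685
[(3589, array([261.4,  94. ]), [228, 59, 68, 71])] (np.float64(269.5095751213296), np.float64(99.24913663419662)) (np.float64(267.32815683260964), np.float64(95.97697246065361))
```

View pics/w5.png

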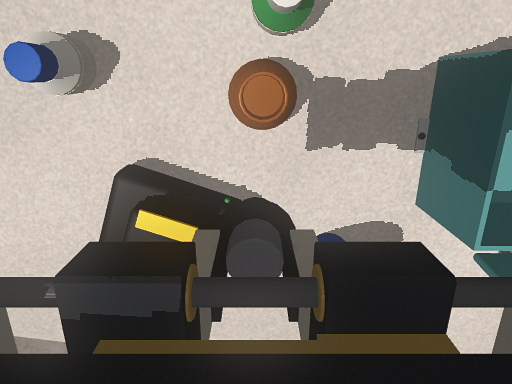

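```bash
python3 - <<'E'
from h import *
c=cal("wrist");im=cv2.imread("pics/w5.png")
print(plane(c,262.3,94.2,.022))
b=cv2.GaussianBlur(cv2.cvtColor(im[50:140,215:310],6),(3,3),0)
b=cv2.resize(b,None,fx=4,fy=4,interpolation=2)
q=cv2.HoughCircles(b,3,1.5,10,param1=80,param2=0.5,minRadius=70,maxRadius=110)
for t in q[0][:4]:
    u,v=t[0]/4+215,t[1]/4+50;print(u,v,t[2]/4,plane(c,u,v,.072),plane(c,u,v,.046))
s,d=cal("scene"),cal("side")
E
```

```text
[ 0.56366327 -0.16102503  0.022     ]
259.8125 102.3125 27.2875 [ 0.56903397 -0.16357678  0.072     ] [ 0.57075805 -0.16293736  0.046     ]
256.4375 87.6875 26.05 [ 0.55663349 -0.16863264  0.072     ] [ 0.55735361 -0.16840256  0.046     ]
264.3125 102.6875 26.875 [ 0.56874587 -0.159402    0.072     ] [ 0.57044662 -0.15842458  0.046     ]
278.1875 82.8125 26.425 [ 0.54946262 -0.14969399  0.072     ] [ 0.54960218 -0.1479306   0.046     ]
```

```bash
python3 - <<'E'
from h import *
im=cv2.imread("pics/w5.png").astype(int)
print(im[95,225:300,2].tolist());print(im[55:135,263,2].tolist())
E
```

```text
[211, 210, 214, 148, 132, 138, 138, 141, 136, 138, 139, 142, 140, 148, 213, 163, 136, 97, 166, 162, 163, 162, 162, 161, 161, 162, 160, 159, 160, 160, 160, 157, 159, 158, 158, 156, 157, 157, 156, 157, 158, 156, 157, 156, 156, 156, 157, 156, 157, 154, 155, 153, 155, 155, 155, 155, 155, 154, 112, 116, 182, 173, 138, 118, 94, 91, 90, 89, 89, 87, 85, 82, 118, 115, 113]
[211, 213, 218, 115, 92, 98, 102, 102, 106, 107, 107, 111, 111, 114, 115, 115, 137, 169, 160, 144, 145, 159, 157, 157, 159, 158, 159, 158, 158, 160, 158, 159, 158, 156, 157, 157, 156, 156, 156, 156, 156, 157, 156, 156, 156, 157, 157, 156, 157, 158, 156, 157, 156, 156, 158, 157, 157, 158, 158, 158, 159, 128, 100, 98, 125, 162, 153, 140, 117, 122, 118, 117, 115, 109, 128, 219, 214, 212, 211, 209]
```

```bash
python3 - <<'E'
from h import *
c=cal("wrist");p=plane(c,263,96.9,.072);print(p)
x=(p[:2]+plane(c,262.3,94.2,.022)[:2])/2;print(x,go(*x,.12))
c,im=shot("side");c2,im2=shot("scene")
a=blobs(im,(5,120,30),(14,255,200),100,(265,230,370,350));b=blobs(im2,(5,120,30),(14,255,200),100,(200,230,345,330));print(a,b)
E
```

```text
[ 0.56379735 -0.16141905  0.072     ]
[ 0.56373031 -0.16122204] [2.64 0.25 4.61]
[(476, array([279.7, 252.2]), [269, 238, 22, 28])] [(327, array([212.2, 250.2]), [203, 239, 20, 22])]
```

Emit:
play_rows(
  motion=[
    {"x": 0.7, "y": 0.1, "z": 0, "rx": 0, "ry": 0, "rz": 0},
    {"x": 0.7, "y": 0.1, "z": 0, "rx": 0, "ry": 0, "rz": 0},
    {"x": 0.7, "y": 0.05, "z": 0.5, "rx": 0, "ry": 0, "rz": 0},
    {"x": 0.54, "y": 0, "z": 0.7, "rx": 0, "ry": 0, "rz": 0},
    {"x": 0, "y": 0, "z": 0.8, "rx": 0, "ry": 0, "rz": 0},
    {"x": 0, "y": 0, "z": 0.8, "rx": 0, "ry": 0, "rz": 0},
    {"x": 0, "y": 0, "z": 0.8, "rx": 0, "ry": 0, "rz": 0},
    {"x": 0, "y": 0, "z": 0.6, "rx": 0, "ry": 0, "rz": 0},
    {"x": 0, "y": 0, "z": 0.4, "rx": 0, "ry": 0, "rz": 0},
    {"x": 0, "y": 0, "z": 0, "rx": 0, "ry": 0, "rz": 0},
    {"x": 0, "y": 0, "z": 0, "rx": 0, "ry": 0, "rz": 0},
  ],
)

```text
clock: 24.1
tool_pos: [0.5647, -0.1608, 0.121]
orientation: [-180.0, 0.1, -171.3]
force: [-0.6, -0.3, -0.5]
opening: 0.0275
gripper_force: 30.0
```

Emit:
play_rows(
  motion=[
    {"x": 0, "y": 0, "z": 0.2, "rx": 0, "ry": 0, "rz": 0},
    {"x": 0, "y": 0, "z": 0.2, "rx": 0, "ry": 0, "rz": 0},
    {"x": 0, "y": 0, "z": 0.2, "rx": 0, "ry": 0, "rz": 0},
    {"x": 0, "y": 0, "z": 0.2, "rx": 0, "ry": 0, "rz": 0},
    {"x": 0, "y": 0, "z": 0.2, "rx": 0, "ry": 0, "rz": 0},
    {"x": 0, "y": 0, "z": 0, "rx": 0, "ry": 0, "rz": 0},
  ],
)

```text
clock: 24.85
tool_pos: [0.5639, -0.1607, 0.0947]
orientation: [180.0, -0.1, -171.3]
force: [0.8, -0.0, -0.3]
opening: 0.027
gripper_force: 30.0
```

Plug is in by 13 mm with no force. Continue.

Emit:
play_rows(
  motion=[
    {"x": 0, "y": 0, "z": 0.2, "rx": 0, "ry": 0, "rz": 0},
    {"x": 0, "y": 0, "z": 0.15, "rx": 0, "ry": 0, "rz": 0},
    {"x": 0, "y": 0, "z": 0.1, "rx": 0, "ry": 0, "rz": 0},
    {"x": 0, "y": 0, "z": 0.05, "rx": 0, "ry": 0, "rz": 0},
    {"x": 0, "y": 0, "z": 0, "rx": 0, "ry": 0, "rz": 0},
    {"x": 0, "y": 0, "z": 0, "rx": 0, "ry": 0, "rz": 0},
  ],
)

```text
clock: 25.6
tool_pos: [0.5643, -0.1608, 0.0833]
orientation: [-180.0, 0.0, -171.3]
force: [-1.7, 0.4, 5.2]
opening: 0.0273
gripper_force: 30.0
```

Emit:
play_rows(
  motion=[
    {"x": 0, "y": 0, "z": 0.05, "rx": 0, "ry": 0, "rz": 0},
    {"x": 0, "y": 0, "z": 0.03, "rx": 0, "ry": 0, "rz": 0},
    {"x": 0, "y": 0, "z": 0, "rx": 0, "ry": 0, "rz": 0},
  ],
)

```text
clock: 25.98
tool_pos: [0.565, -0.161, 0.0832]
orientation: [-179.9, 0.1, -171.3]
force: [-6.3, 1.8, 19.0]
opening: 0.027
gripper_force: 30.0
```

Emit:
play_rows(
  motion=[
    {"x": 0, "y": 0, "z": 0, "rx": 0, "ry": 0, "rz": 0},
    {"x": 0, "y": 0, "z": 0, "rx": 0, "ry": 0, "rz": 0},
    {"x": 0, "y": 0, "z": 0, "rx": 0, "ry": 0, "rz": 0},
    {"x": 0, "y": 0, "z": 0, "rx": 0, "ry": 0, "rz": 0},
    {"x": 0, "y": 0, "z": 0, "rx": 0, "ry": 0, "rz": 0},
    {"x": 0, "y": 0, "z": 0, "rx": 0, "ry": 0, "rz": 0},
  ],
  fingers=1,
)

```text
clock: 26.72
tool_pos: [0.5642, -0.1607, 0.0807]
orientation: [-180.0, -0.0, -171.3]
force: [-0.2, -0.1, 0.3]
opening: 0.0818
gripper_force: 0.0
```

```bash
python3 - <<'E'
from h import *
print(go(.564,-.1612,.0525),ctrl.get_obs()["force"])
c,im=shot("wrist");cv2.imwrite("pics/w6.png",im)
E
```

```text
[ 0.01 -0.02  1.13] [-0.21056565 -0.14979144  0.27352162]
```

Emit:
play_rows(
  motion=[
    {"x": 0, "y": 0, "z": 0.4, "rx": 0, "ry": 0, "rz": 0},
    {"x": 0, "y": 0, "z": 0.4, "rx": 0, "ry": 0, "rz": 0},
    {"x": 0, "y": 0, "z": 0.33, "rx": 0, "ry": 0, "rz": 0},
    {"x": 0, "y": 0, "z": 0, "rx": 0, "ry": 0, "rz": 0},
  ],
)

```text
clock: 27.28
tool_pos: [0.5635, -0.1607, 0.0514]
orientation: [180.0, -0.1, -171.3]
force: [-0.2, -0.5, -0.1]
opening: 0.0875
gripper_force: 0.0
```

Emit:
play_rows(
  motion=[
    {"x": 0, "y": 0, "z": 0, "rx": 0, "ry": 0, "rz": 0},
    {"x": 0, "y": 0, "z": 0, "rx": 0, "ry": 0, "rz": 0},
    {"x": 0, "y": 0, "z": 0, "rx": 0, "ry": 0, "rz": 0},
    {"x": 0, "y": 0, "z": 0, "rx": 0, "ry": 0, "rz": 0},
    {"x": 0, "y": 0, "z": 0, "rx": 0, "ry": 0, "rz": 0},
    {"x": 0, "y": 0, "z": 0, "rx": 0, "ry": 0, "rz": 0},
  ],
  fingers=-1,
)

```text
clock: 28.02
tool_pos: [0.5644, -0.1606, 0.0527]
orientation: [180.0, 0.0, -171.3]
force: [-0.8, 1.2, 1.4]
opening: 0.0458
gripper_force: 30.0
```

Emit:
play_rows(
  motion=[
    {"x": 0, "y": 0, "z": -0.4, "rx": 0, "ry": 0, "rz": 0},
    {"x": 0, "y": 0, "z": -0.7, "rx": 0, "ry": 0, "rz": 0},
    {"x": 0, "y": 0, "z": -1, "rx": 0, "ry": 0, "rz": 0},
    {"x": 0, "y": 0, "z": -1, "rx": 0, "ry": 0, "rz": 0},
    {"x": 0, "y": 0, "z": -1, "rx": 0, "ry": 0, "rz": 0},
    {"x": 0, "y": 0, "z": -1, "rx": 0, "ry": 0, "rz": 0},
    {"x": 0, "y": 0, "z": -1, "rx": 0, "ry": 0, "rz": 0},
    {"x": 0, "y": 0, "z": -0.6, "rx": 0, "ry": 0, "rz": 0},
  ],
)

```text
clock: 29.02
tool_pos: [0.5643, -0.1608, 0.2216]
orientation: [-180.0, 0.1, -171.3]
force: [-1.0, 0.6, -2.7]
opening: 0.0458
gripper_force: 30.0
```

```bash
python3 - <<'E'
from h import *
print(go(*box(-.03,-.07,.0585)),ctrl.get_obs()["force"])
E
```

```text
[-0.79 10.73  6.52] [-1.02727122  0.59337939 -2.69140836]
```

Emit:
play_rows(
  motion=[
    {"x": 0, "y": 0.4, "z": 0, "rx": 0, "ry": 0, "rz": 0},
    {"x": 0, "y": 0.73, "z": 0, "rx": 0, "ry": 0, "rz": 0},
    {"x": -0.1, "y": 0.9, "z": 0, "rx": 0, "ry": 0, "rz": 0},
    {"x": -0.1, "y": 0.9, "z": 0, "rx": 0, "ry": 0, "rz": 0},
    {"x": -0.1, "y": 0.9, "z": 0, "rx": 0, "ry": 0, "rz": 0},
    {"x": -0.1, "y": 0.9, "z": 0, "rx": 0, "ry": 0, "rz": 0},
    {"x": -0.1, "y": 0.9, "z": 0, "rx": 0, "ry": 0, "rz": 0},
    {"x": -0.1, "y": 0.9, "z": 0, "rx": 0, "ry": 0, "rz": 0},
    {"x": -0.1, "y": 0.9, "z": 0, "rx": 0, "ry": 0, "rz": 0},
    {"x": -0.09, "y": 0.9, "z": 0, "rx": 0, "ry": 0, "rz": 0},
    {"x": 0, "y": 0.9, "z": 0, "rx": 0, "ry": 0, "rz": 0},
    {"x": 0, "y": 0.8, "z": 0, "rx": 0, "ry": 0, "rz": 0},
    {"x": 0, "y": 0.5, "z": 0, "rx": 0, "ry": 0, "rz": 0},
    {"x": 0, "y": 0.2, "z": 0, "rx": 0, "ry": 0, "rz": 0},
    {"x": 0, "y": 0, "z": 0, "rx": 0, "ry": 0, "rz": 0},
  ],
)

```text
clock: 30.9
tool_pos: [0.5431, 0.1075, 0.22]
orientation: [-180.0, -0.0, -171.3]
force: [0.0, -0.7, -2.9]
opening: 0.0458
gripper_force: 30.0
```

Emit:
play_rows(
  motion=[
    {"x": 0, "y": 0, "z": 0.5, "rx": 0, "ry": 0, "rz": 0},
    {"x": 0, "y": 0, "z": 0.8, "rx": 0, "ry": 0, "rz": 0},
    {"x": 0, "y": 0, "z": 0.8, "rx": 0, "ry": 0, "rz": 0},
    {"x": 0, "y": 0, "z": 0.8, "rx": 0, "ry": 0, "rz": 0},
    {"x": 0, "y": 0, "z": 0.8, "rx": 0, "ry": 0, "rz": 0},
    {"x": 0, "y": 0, "z": 0.8, "rx": 0, "ry": 0, "rz": 0},
    {"x": 0, "y": 0, "z": 0.7, "rx": 0, "ry": 0, "rz": 0},
    {"x": 0, "y": 0, "z": 0.6, "rx": 0, "ry": 0, "rz": 0},
    {"x": 0, "y": 0, "z": 0.4, "rx": 0, "ry": 0, "rz": 0},
    {"x": 0, "y": 0, "z": 0.2, "rx": 0, "ry": 0, "rz": 0},
    {"x": 0, "y": 0, "z": 0.1, "rx": 0, "ry": 0, "rz": 0},
    {"x": 0, "y": 0, "z": 0, "rx": 0, "ry": 0, "rz": 0},
  ],
)

```text
clock: 32.4
tool_pos: [0.5435, 0.1076, 0.058]
orientation: [180.0, 0.0, -171.3]
force: [0.2, -0.3, -2.3]
opening: 0.0459
gripper_force: 30.0
```

Emit:
play_rows(
  motion=[
    {"x": 0, "y": 0, "z": 0.04, "rx": 0, "ry": 0, "rz": 0},
    {"x": 0, "y": 0, "z": 0, "rx": 0, "ry": 0, "rz": 0},
    {"x": 0, "y": 0, "z": 0, "rx": 0, "ry": 0, "rz": 0},
  ],
)

```text
clock: 32.78
tool_pos: [0.5437, 0.1077, 0.0577]
orientation: [180.0, 0.1, -171.3]
force: [-2.6, -0.0, 4.8]
opening: 0.046
gripper_force: 30.0
```

Emit:
play_rows(
  motion=[
    {"x": 0, "y": 0, "z": 0, "rx": 0, "ry": 0, "rz": 0},
    {"x": 0, "y": 0, "z": 0, "rx": 0, "ry": 0, "rz": 0},
    {"x": 0, "y": 0, "z": 0, "rx": 0, "ry": 0, "rz": 0},
    {"x": 0, "y": 0, "z": 0, "rx": 0, "ry": 0, "rz": 0},
    {"x": 0, "y": 0, "z": -0.2, "rx": 0, "ry": 0, "rz": 0},
    {"x": 0, "y": 0, "z": -0.6, "rx": 0, "ry": 0, "rz": 0},
    {"x": 0, "y": 0, "z": -1, "rx": 0, "ry": 0, "rz": 0},
    {"x": 0, "y": 0, "z": -1, "rx": 0, "ry": 0, "rz": 0},
    {"x": 0, "y": 0, "z": -1, "rx": 0, "ry": 0, "rz": 0},
    {"x": 0, "y": 0, "z": -1, "rx": 0, "ry": 0, "rz": 0},
    {"x": 0, "y": 0, "z": -1, "rx": 0, "ry": 0, "rz": 0},
    {"x": 0, "y": 0, "z": -0.5, "rx": 0, "ry": 0, "rz": 0},
  ],
  fingers=0.4,
)

```text
clock: 34.28
tool_pos: [0.5438, 0.1076, 0.2165]
orientation: [179.9, 0.2, -171.3]
force: [0.2, 0.2, -0.3]
opening: 0.0613
gripper_force: 0.0
```

```bash
python3 - <<'E'
from h import *
print(ctrl.get_obs()["tool_pos"])
c,im=shot("side");c2,im2=shot("scene")
cv2.imwrite("pics/s2.png",im);cv2.imwrite("pics/c2.png",im2)
for n,lo,hi in [("amber",(5,120,30),(14,255,200)),("green",(60,100,40),(80,255,255)),("blue",(105,140,60),(125,255,255))]:
  print(n,blobs(im,lo,hi,20,(165,120,370,350))[:4],blobs(im2,lo,hi,20,(120,100,345,330))[:4])
print(go(.563,-.16,.25))
E
```

```text
[0.5437527  0.10762547 0.21653433]
amber [(302, array([189.2, 148.8]), [174, 138, 32, 22]), (118, array([362.4, 125.3]), [353, 120, 17, 16]), (93, array([231.1, 196.2]), [224, 191, 16, 11]), (42, array([266.3, 121.2]), [259, 120, 18, 5])] [(199, array([296.1, 127. ]), [286, 121, 23, 13]), (180, array([256.2, 188.3]), [247, 182, 18, 14]), (100, array([316.7, 130.6]), [311, 125, 12, 12])]
green [(143, array([254.4, 265.4]), [245, 258, 19, 13])] [(101, array([191.2, 235.2]), [183, 228, 17, 13])]
blue [(139, array([327.8, 296.7]), [322, 290, 12, 15]), (80, array([306. , 195.1]), [299, 191, 14, 9]), (66, array([302.9, 213.2]), [296, 209, 14, 8])] [(92, array([169.4, 296.1]), [165, 291, 10, 11]), (41, array([278.8, 244.3]), [272, 241, 15, 6]), (25, array([277. , 256.8]), [271, 254, 13, 5])]
[  0.86 -10.7   -1.38]
```

Emit:
play_rows(
  motion=[
    {"x": 0, "y": -0.6, "z": -0.3, "rx": 0, "ry": 0, "rz": 0},
    {"x": 0.13, "y": -0.9, "z": -0.3, "rx": 0, "ry": 0, "rz": 0},
    {"x": 0.15, "y": -1, "z": 0, "rx": 0, "ry": 0, "rz": 0},
    {"x": 0.15, "y": -1, "z": 0, "rx": 0, "ry": 0, "rz": 0},
    {"x": 0.15, "y": -1, "z": 0, "rx": 0, "ry": 0, "rz": 0},
    {"x": 0.15, "y": -1, "z": 0, "rx": 0, "ry": 0, "rz": 0},
    {"x": 0.15, "y": -1, "z": 0, "rx": 0, "ry": 0, "rz": 0},
    {"x": 0.15, "y": -1, "z": 0, "rx": 0, "ry": 0, "rz": 0},
    {"x": 0.2, "y": -1, "z": 0, "rx": 0, "ry": 0, "rz": 0},
    {"x": 0.2, "y": -1, "z": 0, "rx": 0, "ry": 0, "rz": 0},
    {"x": 0.2, "y": -0.6, "z": 0, "rx": 0, "ry": 0, "rz": 0},
    {"x": 0, "y": -0.3, "z": 0, "rx": 0, "ry": 0, "rz": 0},
    {"x": 0, "y": 0, "z": 0, "rx": 0, "ry": 0, "rz": 0},
    {"x": 0, "y": 0, "z": 0, "rx": 0, "ry": 0, "rz": 0},
  ],
  fingers=1,
)

```text
clock: 36.12
tool_pos: [0.5423, -0.1553, 0.229]
orientation: [180.0, -0.0, -171.3]
force: [-0.1, 0.6, 0.4]
opening: 0.0877
gripper_force: 0.0
```

```bash
python3 - <<'E'
from h import *
c,im=shot("wrist");cv2.imwrite("pics/w7.png",im)
print(ctrl.get_obs()["tool_pos"],proj(c,(.4734,-.155,.02)),proj(c,(.4734,-.155,.08)))
print(blobs(im,(60,100,30),(85,255,255)))
E
```

```text
[ 0.54231971 -0.1551684   0.22907275] (np.float64(266.3574485875018), np.float64(92.32007312858447)) (np.float64(268.5848735323558), np.float64(95.26728106475936))
[(1165, array([256.2,  91. ]), [236, 61, 56, 61])]
```

View pics/w7.png

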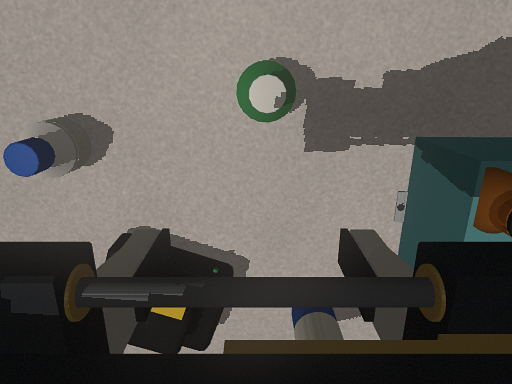

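```bash
python3 - <<'E'
from h import *
c=cal("wrist");p=plane(c,266.7,94,.08);q=plane(c,266,91.5,.03);print(p,q);x=(p+q)/2
print(go(x[0],x[1],.056))
E
```

```text
[ 0.47261919 -0.15674335  0.08      ] [ 0.47233277 -0.15581174  0.03      ]
[2.77 0.38 6.92]
```

Emit:
play_rows(
  motion=[
    {"x": 0.7, "y": 0.1, "z": 0, "rx": 0, "ry": 0, "rz": 0},
    {"x": 0.7, "y": 0.1, "z": 0.4, "rx": 0, "ry": 0, "rz": 0},
    {"x": 0.7, "y": 0.1, "z": 0.8, "rx": 0, "ry": 0, "rz": 0},
    {"x": 0.5, "y": 0.08, "z": 0.9, "rx": 0, "ry": 0, "rz": 0},
    {"x": 0.17, "y": 0, "z": 0.9, "rx": 0, "ry": 0, "rz": 0},
    {"x": 0, "y": 0, "z": 0.9, "rx": 0, "ry": 0, "rz": 0},
    {"x": 0, "y": 0, "z": 0.9, "rx": 0, "ry": 0, "rz": 0},
    {"x": 0, "y": 0, "z": 0.9, "rx": 0, "ry": 0, "rz": 0},
    {"x": 0, "y": 0, "z": 0.7, "rx": 0, "ry": 0, "rz": 0},
    {"x": 0, "y": 0, "z": 0.42, "rx": 0, "ry": 0, "rz": 0},
    {"x": 0, "y": 0, "z": 0.1, "rx": 0, "ry": 0, "rz": 0},
    {"x": 0, "y": 0, "z": 0, "rx": 0, "ry": 0, "rz": 0},
  ],
)

```text
clock: 37.67
tool_pos: [0.4725, -0.1568, 0.0565]
orientation: [-180.0, 0.0, -171.3]
force: [0.4, 0.1, -0.2]
opening: 0.0878
gripper_force: 0.0
```

Emit:
play_rows(
  motion=[
    {"x": 0, "y": 0, "z": 0, "rx": 0, "ry": 0, "rz": 0},
    {"x": 0, "y": 0, "z": 0, "rx": 0, "ry": 0, "rz": 0},
    {"x": 0, "y": 0, "z": 0, "rx": 0, "ry": 0, "rz": 0},
    {"x": 0, "y": 0, "z": 0, "rx": 0, "ry": 0, "rz": 0},
    {"x": 0, "y": 0, "z": 0, "rx": 0, "ry": 0, "rz": 0},
    {"x": 0, "y": 0, "z": 0, "rx": 0, "ry": 0, "rz": 0},
    {"x": 0, "y": 0, "z": 0, "rx": 0, "ry": 0, "rz": 0},
  ],
  fingers=-1,
)

```text
clock: 38.55
tool_pos: [0.4722, -0.1568, 0.0559]
orientation: [180.0, -0.0, -171.3]
force: [-0.4, 0.7, 0.0]
opening: 0.0335
gripper_force: 29.9
```

Emit:
play_rows(
  motion=[
    {"x": 0, "y": 0, "z": -0.4, "rx": 0, "ry": 0, "rz": 0},
    {"x": 0, "y": 0, "z": -0.7, "rx": 0, "ry": 0, "rz": 0},
    {"x": 0, "y": 0, "z": -1, "rx": 0, "ry": 0, "rz": 0},
    {"x": 0, "y": 0, "z": -1, "rx": 0, "ry": 0, "rz": 0},
    {"x": 0, "y": 0, "z": -1, "rx": 0, "ry": 0, "rz": 0},
    {"x": 0, "y": 0, "z": -1, "rx": 0, "ry": 0, "rz": 0},
    {"x": 0, "y": 0, "z": -1, "rx": 0, "ry": 0, "rz": 0},
    {"x": 0, "y": 0, "z": -0.9, "rx": 0, "ry": 0, "rz": 0},
  ],
)

```text
clock: 39.55
tool_pos: [0.4721, -0.1568, 0.2326]
orientation: [-180.0, 0.0, -171.3]
force: [0.6, -0.5, -1.7]
opening: 0.0334
gripper_force: 29.9
```

```bash
python3 - <<'E'
from h import *
print(go(*box(-.02,.09,.0615)),ctrl.get_obs()["force"])
E
```

```text
[-4.81 16.41  6.85] [ 0.63089522 -0.51569655 -1.71865228]
```

Emit:
play_rows(
  motion=[
    {"x": -0.2, "y": 0.4, "z": 0, "rx": 0, "ry": 0, "rz": 0},
    {"x": -0.3, "y": 0.7, "z": 0, "rx": 0, "ry": 0, "rz": 0},
    {"x": -0.3, "y": 1, "z": 0, "rx": 0, "ry": 0, "rz": 0},
    {"x": -0.3, "y": 1, "z": 0, "rx": 0, "ry": 0, "rz": 0},
    {"x": -0.3, "y": 1, "z": 0, "rx": 0, "ry": 0, "rz": 0},
    {"x": -0.3, "y": 1, "z": 0, "rx": 0, "ry": 0, "rz": 0},
    {"x": -0.3, "y": 1, "z": 0, "rx": 0, "ry": 0, "rz": 0},
    {"x": -0.3, "y": 1, "z": 0, "rx": 0, "ry": 0, "rz": 0},
    {"x": -0.3, "y": 1, "z": 0, "rx": 0, "ry": 0, "rz": 0},
    {"x": -0.3, "y": 1, "z": 0, "rx": 0, "ry": 0, "rz": 0},
    {"x": -0.3, "y": 1, "z": 0, "rx": 0, "ry": 0, "rz": 0},
    {"x": -0.3, "y": 1, "z": 0, "rx": 0, "ry": 0, "rz": 0},
    {"x": -0.3, "y": 1, "z": 0, "rx": 0, "ry": 0, "rz": 0},
    {"x": -0.3, "y": 1, "z": 0, "rx": 0, "ry": 0, "rz": 0},
    {"x": -0.3, "y": 1, "z": 0, "rx": 0, "ry": 0, "rz": 0},
    {"x": -0.3, "y": 1, "z": 0, "rx": 0, "ry": 0, "rz": 0},
    {"x": -0.11, "y": 0.8, "z": 0, "rx": 0, "ry": 0, "rz": 0},
    {"x": 0, "y": 0.5, "z": 0, "rx": 0, "ry": 0, "rz": 0},
    {"x": 0, "y": 0, "z": 0, "rx": 0, "ry": 0, "rz": 0},
  ],
)

```text
clock: 41.92
tool_pos: [0.5289, 0.2673, 0.2309]
orientation: [-180.0, -0.0, -171.3]
force: [1.0, 0.2, -0.7]
opening: 0.0337
gripper_force: 29.9
```

Emit:
play_rows(
  motion=[
    {"x": 0, "y": 0, "z": 0.5, "rx": 0, "ry": 0, "rz": 0},
    {"x": 0, "y": 0, "z": 0.8, "rx": 0, "ry": 0, "rz": 0},
    {"x": 0, "y": 0, "z": 0.9, "rx": 0, "ry": 0, "rz": 0},
    {"x": 0, "y": 0, "z": 0.9, "rx": 0, "ry": 0, "rz": 0},
    {"x": 0, "y": 0, "z": 0.9, "rx": 0, "ry": 0, "rz": 0},
    {"x": 0, "y": 0, "z": 0.9, "rx": 0, "ry": 0, "rz": 0},
    {"x": 0, "y": 0, "z": 0.7, "rx": 0, "ry": 0, "rz": 0},
    {"x": 0, "y": 0, "z": 0.5, "rx": 0, "ry": 0, "rz": 0},
    {"x": 0, "y": 0, "z": 0.4, "rx": 0, "ry": 0, "rz": 0},
    {"x": 0, "y": 0, "z": 0.2, "rx": 0, "ry": 0, "rz": 0},
    {"x": 0, "y": 0, "z": 0.1, "rx": 0, "ry": 0, "rz": 0},
    {"x": 0, "y": 0, "z": 0, "rx": 0, "ry": 0, "rz": 0},
    {"x": 0, "y": 0, "z": 0, "rx": 0, "ry": 0, "rz": 0},
  ],
)

```text
clock: 43.55
tool_pos: [0.5294, 0.2668, 0.0615]
orientation: [180.0, 0.0, -171.3]
force: [-0.4, -0.2, -2.0]
opening: 0.0333
gripper_force: 29.9
```

Release (opening about 52 mm), rise, and look for the white bottle.

Emit:
play_rows(
  motion=[
    {"x": 0, "y": 0, "z": 0.03, "rx": 0, "ry": 0, "rz": 0},
    {"x": 0, "y": 0, "z": 0, "rx": 0, "ry": 0, "rz": 0},
    {"x": 0, "y": 0, "z": 0, "rx": 0, "ry": 0, "rz": 0},
    {"x": 0, "y": 0, "z": 0, "rx": 0, "ry": 0, "rz": 0},
    {"x": 0, "y": 0, "z": -0.2, "rx": 0, "ry": 0, "rz": 0},
    {"x": 0, "y": 0, "z": -0.6, "rx": 0, "ry": 0, "rz": 0},
    {"x": 0, "y": 0, "z": -1, "rx": 0, "ry": 0, "rz": 0},
    {"x": 0, "y": 0, "z": -1, "rx": 0, "ry": 0, "rz": 0},
    {"x": 0, "y": 0, "z": -1, "rx": 0, "ry": 0, "rz": 0},
    {"x": 0, "y": 0, "z": -1, "rx": 0, "ry": 0, "rz": 0},
    {"x": 0, "y": 0, "z": -1, "rx": 0, "ry": 0, "rz": 0},
    {"x": 0, "y": 0, "z": -1, "rx": 0, "ry": 0, "rz": 0},
  ],
  fingers=0.18,
)

```text
clock: 45.05
tool_pos: [0.5292, 0.2666, 0.2326]
orientation: [180.0, 0.1, -171.3]
force: [1.0, 0.7, -0.8]
opening: 0.0521
gripper_force: 0.0
```

```bash
python3 - <<'E'
from h import *
c,im=shot("side");c2,im2=shot("scene")
a=blobs(im,(105,140,60),(125,255,255),20,(165,220,370,350));b=blobs(im2,(105,140,60),(125,255,255),20,(120,270,345,330))
print(a,b); print(tri((c,*a[0][1]),(c2,*b[0][1])))
print(go(.635,-.375,.23),go(.5652,-.3745,.056))
E
```

```text
[(137, array([327.9, 296.6]), [322, 290, 12, 15])] [(92, array([169.4, 296.1]), [165, 291, 10, 11])]
(array([ 0.56592432, -0.37209289,  0.06723421]), [np.float64(0.00018223788196253604), np.float64(0.00018223788196266455)])
[ -0.23 -26.03   0.12] [  2.57 -25.61   7.07]
```

Emit:
play_rows(
  motion=[
    {"x": 0, "y": -0.7, "z": 0, "rx": 0, "ry": 0, "rz": 0},
    {"x": 0, "y": -1, "z": 0, "rx": 0, "ry": 0, "rz": 0},
    {"x": 0, "y": -1, "z": 0, "rx": 0, "ry": 0, "rz": 0},
    {"x": 0, "y": -1, "z": 0, "rx": 0, "ry": 0, "rz": 0},
    {"x": 0, "y": -1, "z": 0, "rx": 0, "ry": 0, "rz": 0},
    {"x": 0, "y": -1, "z": 0, "rx": 0, "ry": 0, "rz": 0},
    {"x": 0, "y": -1, "z": 0, "rx": 0, "ry": 0, "rz": 0},
    {"x": 0, "y": -1, "z": 0, "rx": 0, "ry": 0, "rz": 0},
    {"x": 0, "y": -1, "z": 0, "rx": 0, "ry": 0, "rz": 0},
    {"x": 0, "y": -1, "z": 0, "rx": 0, "ry": 0, "rz": 0},
    {"x": 0, "y": -1, "z": 0, "rx": 0, "ry": 0, "rz": 0},
    {"x": 0, "y": -1, "z": 0, "rx": 0, "ry": 0, "rz": 0},
    {"x": 0, "y": -1, "z": 0, "rx": 0, "ry": 0, "rz": 0},
    {"x": 0, "y": -1, "z": 0, "rx": 0, "ry": 0, "rz": 0},
    {"x": 0, "y": -1, "z": 0, "rx": 0, "ry": 0, "rz": 0},
    {"x": 0, "y": -1, "z": 0, "rx": 0, "ry": 0, "rz": 0},
    {"x": 0, "y": -1, "z": 0, "rx": 0, "ry": 0, "rz": 0},
    {"x": 0, "y": -1, "z": 0, "rx": 0, "ry": 0, "rz": 0},
    {"x": 0, "y": -1, "z": 0, "rx": 0, "ry": 0, "rz": 0},
    {"x": 0, "y": -1, "z": 0, "rx": 0, "ry": 0, "rz": 0},
  ],
  fingers=1,
)

```text
clock: 47.65
tool_pos: [0.6024, -0.2224, 0.2298]
orientation: [180.0, -0.1, -171.4]
force: [-0.3, 0.7, -0.3]
opening: 0.0873
gripper_force: 0.0
```

Emit:
play_rows(
  motion=[
    {"x": 0, "y": -1, "z": 0, "rx": 0, "ry": 0, "rz": 0},
    {"x": 0, "y": -1, "z": 0, "rx": 0, "ry": 0, "rz": 0},
    {"x": 0, "y": -1, "z": 0, "rx": 0, "ry": 0, "rz": 0},
    {"x": 0, "y": -1, "z": 0, "rx": 0, "ry": 0, "rz": 0},
    {"x": 0, "y": -1, "z": 0, "rx": 0, "ry": 0, "rz": 0},
    {"x": 0, "y": -1, "z": 0, "rx": 0, "ry": 0, "rz": 0},
    {"x": 0, "y": -0.3, "z": 0, "rx": 0, "ry": 0, "rz": 0},
    {"x": 0, "y": 0, "z": 0, "rx": 0, "ry": 0, "rz": 0},
    {"x": 0, "y": 0, "z": 0, "rx": 0, "ry": 0, "rz": 0},
  ],
)

```text
clock: 48.78
tool_pos: [0.6274, -0.3754, 0.2304]
orientation: [180.0, -0.0, -171.3]
force: [0.2, 0.1, 0.1]
opening: 0.0875
gripper_force: 0.0
```

```bash
python3 - <<'E'
from h import *
c,im=shot("wrist");cv2.imwrite("pics/w8.png",im)
b=blobs(im,(105,140,60),(125,255,255));print(b)
l,t,w,h=b[0][2]
p=plane(c,*b[0][1],.079);print(p,plane(c,l+(w-1)/2,t+(h-1)/2,.079));print(go(p[0],p[1],.056))
E
```

```text
[(852, array([264.7, 102.8]), [250, 85, 32, 38])]
[ 0.5655591  -0.37741078  0.079     ] [ 0.56605254 -0.37660781  0.079     ]
[2.46 0.29 6.98]
```

Emit:
play_rows(
  motion=[
    {"x": 0.7, "y": 0.1, "z": 0, "rx": 0, "ry": 0, "rz": 0},
    {"x": 0.7, "y": 0.1, "z": 0.4, "rx": 0, "ry": 0, "rz": 0},
    {"x": 0.6, "y": 0.09, "z": 0.8, "rx": 0, "ry": 0, "rz": 0},
    {"x": 0.46, "y": 0, "z": 0.9, "rx": 0, "ry": 0, "rz": 0},
    {"x": 0, "y": 0, "z": 0.9, "rx": 0, "ry": 0, "rz": 0},
    {"x": 0, "y": 0, "z": 0.9, "rx": 0, "ry": 0, "rz": 0},
    {"x": 0, "y": 0, "z": 0.9, "rx": 0, "ry": 0, "rz": 0},
    {"x": 0, "y": 0, "z": 0.9, "rx": 0, "ry": 0, "rz": 0},
    {"x": 0, "y": 0, "z": 0.7, "rx": 0, "ry": 0, "rz": 0},
    {"x": 0, "y": 0, "z": 0.5, "rx": 0, "ry": 0, "rz": 0},
    {"x": 0, "y": 0, "z": 0.08, "rx": 0, "ry": 0, "rz": 0},
    {"x": 0, "y": 0, "z": 0, "rx": 0, "ry": 0, "rz": 0},
  ],
)

```text
clock: 50.32
tool_pos: [0.566, -0.3781, 0.0563]
orientation: [-180.0, 0.0, -171.3]
force: [0.2, -0.3, 0.6]
opening: 0.0878
gripper_force: 0.0
```

Emit:
play_rows(
  motion=[
    {"x": 0, "y": 0, "z": 0, "rx": 0, "ry": 0, "rz": 0},
    {"x": 0, "y": 0, "z": 0, "rx": 0, "ry": 0, "rz": 0},
    {"x": 0, "y": 0, "z": 0, "rx": 0, "ry": 0, "rz": 0},
    {"x": 0, "y": 0, "z": 0, "rx": 0, "ry": 0, "rz": 0},
    {"x": 0, "y": 0, "z": 0, "rx": 0, "ry": 0, "rz": 0},
    {"x": 0, "y": 0, "z": 0, "rx": 0, "ry": 0, "rz": 0},
    {"x": 0, "y": 0, "z": 0, "rx": 0, "ry": 0, "rz": 0},
  ],
  fingers=-1,
)

```text
clock: 51.2
tool_pos: [0.5655, -0.378, 0.0556]
orientation: [180.0, -0.0, -171.3]
force: [0.0, 0.9, -0.1]
opening: 0.034
gripper_force: 29.5
```

Emit:
play_rows(
  motion=[
    {"x": 0, "y": 0, "z": -0.4, "rx": 0, "ry": 0, "rz": 0},
    {"x": 0, "y": 0, "z": -0.7, "rx": 0, "ry": 0, "rz": 0},
    {"x": 0, "y": 0, "z": -1, "rx": 0, "ry": 0, "rz": 0},
    {"x": 0, "y": 0, "z": -1, "rx": 0, "ry": 0, "rz": 0},
    {"x": 0, "y": 0, "z": -1, "rx": 0, "ry": 0, "rz": 0},
    {"x": 0, "y": 0, "z": -1, "rx": 0, "ry": 0, "rz": 0},
    {"x": 0, "y": 0, "z": -1, "rx": 0, "ry": 0, "rz": 0},
    {"x": 0, "y": 0, "z": -0.9, "rx": 0, "ry": 0, "rz": 0},
  ],
)

```text
clock: 52.2
tool_pos: [0.5656, -0.3782, 0.2335]
orientation: [-179.9, 0.1, -171.3]
force: [-0.6, -0.8, -0.8]
opening: 0.0339
gripper_force: 29.5
```

```bash
python3 - <<'E'
from h import *
print(go(*box(.02,.01,.0615)),ctrl.get_obs()["force"])
c,im=shot("side");c2,im2=shot("scene")
cv2.imwrite("pics/s3.png",np.hstack([cv2.resize(im[85:235,150:300],(400,400)),cv2.resize(im2[80:230,200:350],(400,400))]))
for n,lo,hi in [("amber",(5,120,30),(14,255,200)),("green",(60,100,40),(80,255,255))]:
  print(n,blobs(im,lo,hi,10,(165,120,370,350))[:4],blobs(im2,lo,hi,10,(120,100,345,330))[:4])
E
```

```text
[-4.05 22.54  6.86] [-0.61152373 -0.84223164 -0.77572467]
amber [(299, array([189.4, 148.7]), [174, 138, 32, 22]), (104, array([231.1, 196.3]), [224, 191, 16, 12]), (41, array([266.2, 121.1]), [259, 120, 18, 5]), (31, array([169.8, 121.2]), [165, 120, 13, 5])] [(198, array([296.2, 127. ]), [286, 121, 23, 13]), (187, array([256. , 188.1]), [247, 181, 18, 15]), (99, array([316.8, 130.5]), [311, 125, 12, 12])]
green [(77, array([207.3, 177.3]), [199, 172, 15, 11])] [(86, array([271.5, 158.5]), [264, 153, 16, 10])]
```

View pics/s3.png

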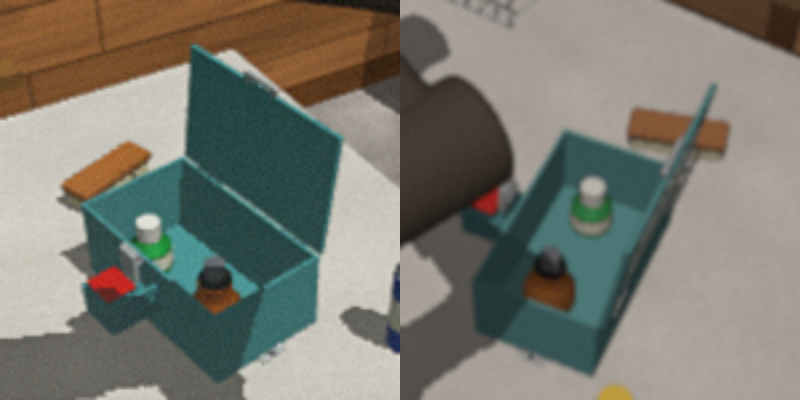

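Emit:
play_rows(
  motion=[
    {"x": -0.1, "y": 0.5, "z": 0, "rx": 0, "ry": 0, "rz": 0},
    {"x": -0.15, "y": 0.8, "z": 0, "rx": 0, "ry": 0, "rz": 0},
    {"x": -0.2, "y": 1, "z": 0, "rx": 0, "ry": 0, "rz": 0},
    {"x": -0.2, "y": 1, "z": 0, "rx": 0, "ry": 0, "rz": 0},
    {"x": -0.2, "y": 1, "z": 0, "rx": 0, "ry": 0, "rz": 0},
    {"x": -0.2, "y": 1, "z": 0, "rx": 0, "ry": 0, "rz": 0},
    {"x": -0.2, "y": 1, "z": 0, "rx": 0, "ry": 0, "rz": 0},
    {"x": -0.2, "y": 1, "z": 0, "rx": 0, "ry": 0, "rz": 0},
    {"x": -0.2, "y": 1, "z": 0, "rx": 0, "ry": 0, "rz": 0},
    {"x": -0.2, "y": 1, "z": 0, "rx": 0, "ry": 0, "rz": 0},
    {"x": -0.2, "y": 1, "z": 0, "rx": 0, "ry": 0, "rz": 0},
    {"x": -0.2, "y": 1, "z": 0, "rx": 0, "ry": 0, "rz": 0},
    {"x": -0.2, "y": 1, "z": 0, "rx": 0, "ry": 0, "rz": 0},
    {"x": -0.2, "y": 1, "z": 0, "rx": 0, "ry": 0, "rz": 0},
    {"x": -0.2, "y": 1, "z": 0, "rx": 0, "ry": 0, "rz": 0},
    {"x": -0.2, "y": 1, "z": 0, "rx": 0, "ry": 0, "rz": 0},
    {"x": -0.2, "y": 1, "z": 0, "rx": 0, "ry": 0, "rz": 0},
    {"x": -0.2, "y": 1, "z": 0, "rx": 0, "ry": 0, "rz": 0},
    {"x": -0.2, "y": 1, "z": 0, "rx": 0, "ry": 0, "rz": 0},
    {"x": -0.2, "y": 1, "z": 0, "rx": 0, "ry": 0, "rz": 0},
  ],
)

```text
clock: 54.8
tool_pos: [0.5865, 0.1152, 0.2301]
orientation: [-180.0, -0.1, -171.3]
force: [0.3, -0.2, -1.6]
opening: 0.0341
gripper_force: 29.5
```

Emit:
play_rows(
  motion=[
    {"x": -0.2, "y": 1, "z": 0, "rx": 0, "ry": 0, "rz": 0},
    {"x": 0, "y": 1, "z": 0, "rx": 0, "ry": 0, "rz": 0},
    {"x": 0, "y": 0.7, "z": 0, "rx": 0, "ry": 0, "rz": 0},
    {"x": 0, "y": 0.4, "z": 0, "rx": 0, "ry": 0, "rz": 0},
    {"x": 0, "y": 0.14, "z": 0, "rx": 0, "ry": 0, "rz": 0},
    {"x": 0, "y": 0, "z": 0, "rx": 0, "ry": 0, "rz": 0},
    {"x": 0, "y": 0, "z": 0, "rx": 0, "ry": 0, "rz": 0},
  ],
)

```text
clock: 55.68
tool_pos: [0.5806, 0.1937, 0.2309]
orientation: [-180.0, -0.0, -171.3]
force: [0.2, -0.3, -1.2]
opening: 0.0338
gripper_force: 29.5
```

```bash
python3 - <<'E'
from h import *
print(go(*box(.02,.01,.061)))
E
```

```text
[-0.01  0.01  6.79]
```

Emit:
play_rows(
  motion=[
    {"x": 0, "y": 0, "z": 0.5, "rx": 0, "ry": 0, "rz": 0},
    {"x": 0, "y": 0, "z": 0.8, "rx": 0, "ry": 0, "rz": 0},
    {"x": 0, "y": 0, "z": 0.9, "rx": 0, "ry": 0, "rz": 0},
    {"x": 0, "y": 0, "z": 0.9, "rx": 0, "ry": 0, "rz": 0},
    {"x": 0, "y": 0, "z": 0.9, "rx": 0, "ry": 0, "rz": 0},
    {"x": 0, "y": 0, "z": 0.9, "rx": 0, "ry": 0, "rz": 0},
    {"x": 0, "y": 0, "z": 0.7, "rx": 0, "ry": 0, "rz": 0},
    {"x": 0, "y": 0, "z": 0.5, "rx": 0, "ry": 0, "rz": 0},
    {"x": 0, "y": 0, "z": 0.4, "rx": 0, "ry": 0, "rz": 0},
    {"x": 0, "y": 0, "z": 0.2, "rx": 0, "ry": 0, "rz": 0},
    {"x": 0, "y": 0, "z": 0.07, "rx": 0, "ry": 0, "rz": 0},
    {"x": 0, "y": 0, "z": 0, "rx": 0, "ry": 0, "rz": 0},
    {"x": 0, "y": 0, "z": 0, "rx": 0, "ry": 0, "rz": 0},
  ],
)

```text
clock: 57.3
tool_pos: [0.5808, 0.1945, 0.0621]
orientation: [180.0, 0.0, -171.3]
force: [0.5, -0.0, -1.9]
opening: 0.0336
gripper_force: 29.5
```

Emit:
play_rows(
  motion=[
    {"x": 0, "y": 0, "z": 0.02, "rx": 0, "ry": 0, "rz": 0},
    {"x": 0, "y": 0, "z": 0, "rx": 0, "ry": 0, "rz": 0},
    {"x": 0, "y": 0, "z": 0, "rx": 0, "ry": 0, "rz": 0},
    {"x": 0, "y": 0, "z": 0, "rx": 0, "ry": 0, "rz": 0},
    {"x": 0, "y": 0, "z": -0.2, "rx": 0, "ry": 0, "rz": 0},
    {"x": 0, "y": 0, "z": -0.6, "rx": 0, "ry": 0, "rz": 0},
    {"x": 0, "y": 0, "z": -1, "rx": 0, "ry": 0, "rz": 0},
    {"x": 0, "y": 0, "z": -1, "rx": 0, "ry": 0, "rz": 0},
    {"x": 0, "y": 0, "z": -1, "rx": 0, "ry": 0, "rz": 0},
    {"x": 0, "y": 0, "z": -1, "rx": 0, "ry": 0, "rz": 0},
    {"x": 0, "y": 0, "z": -1, "rx": 0, "ry": 0, "rz": 0},
    {"x": 0, "y": 0, "z": -1, "rx": 0, "ry": 0, "rz": 0},
    {"x": 0, "y": 0, "z": -1, "rx": 0, "ry": 0, "rz": 0},
    {"x": 0, "y": 0, "z": -1, "rx": 0, "ry": 0, "rz": 0},
    {"x": 0, "y": 0, "z": -1, "rx": 0, "ry": 0, "rz": 0},
    {"x": 0, "y": 0, "z": -1, "rx": 0, "ry": 0, "rz": 0},
    {"x": 0, "y": 0, "z": -1, "rx": 0, "ry": 0, "rz": 0},
  ],
  fingers=0.15,
)

```text
clock: 59.42
tool_pos: [0.5802, 0.194, 0.3584]
orientation: [180.0, 0.1, -171.3]
force: [0.4, 0.8, -0.7]
opening: 0.0504
gripper_force: 0.0
```

```bash
python3 - <<'E'
from h import *
o=ctrl.get_obs();print(o["tool_pos"])
print(go(*box(.16,0,.36)))
c,im=shot("side");c2,im2=shot("scene")
cv2.imwrite("pics/s4.png",np.hstack([cv2.resize(im[85:235,150:300],(400,400)),cv2.resize(im2[80:230,200:350],(400,400))]))
for n,lo,hi in [("amber",(5,120,30),(14,255,200)),("green",(60,100,40),(80,255,255)),("blue",(105,140,60),(125,255,255))]:
  print(n,blobs(im,lo,hi,10,(180,150,300,350))[:4],blobs(im2,lo,hi,10,(220,100,290,230))[:4])
E
```

```text
[0.58019061 0.19402711 0.35835362]
[-5.62 -0.41 -0.06]
amber [(96, array([231.1, 196.3]), [224, 191, 16, 11]), (90, array([185.7, 153.1]), [180, 150, 17, 10])] [(181, array([256.2, 188.2]), [247, 182, 18, 14]), (28, array([287.7, 126.3]), [286, 121, 4, 10])]
green [(77, array([207.3, 177.3]), [199, 172, 15, 11])] [(91, array([271.5, 158.3]), [264, 152, 16, 11])]
blue [(83, array([227. , 175.5]), [223, 171, 9, 11])] [(62, array([274. , 169.9]), [270, 166, 9, 9])]
```

View pics/s4.png

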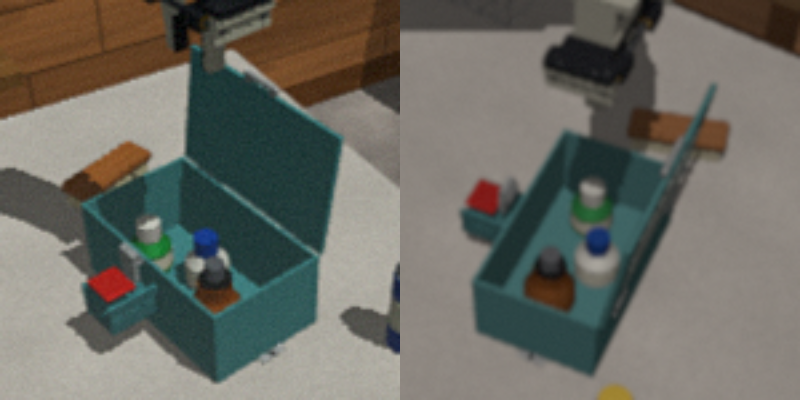

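Emit:
play_rows(
  motion=[
    {"x": -0.5, "y": -0.1, "z": 0, "rx": 0, "ry": 0, "rz": 0},
    {"x": -0.9, "y": -0.1, "z": 0, "rx": 0, "ry": 0, "rz": 0},
    {"x": -1, "y": -0.1, "z": 0, "rx": 0, "ry": 0, "rz": 0},
    {"x": -1, "y": -0.1, "z": 0, "rx": 0, "ry": 0, "rz": 0},
    {"x": -1, "y": 0, "z": 0, "rx": 0, "ry": 0, "rz": 0},
    {"x": -0.8, "y": 0, "z": 0, "rx": 0, "ry": 0, "rz": 0},
    {"x": -0.4, "y": 0, "z": 0, "rx": 0, "ry": 0, "rz": 0},
    {"x": 0, "y": 0, "z": 0.5, "rx": 0, "ry": 0, "rz": 0},
    {"x": 0, "y": 0, "z": 0.9, "rx": 0, "ry": 0, "rz": 0},
    {"x": 0, "y": 0, "z": 0.9, "rx": 0, "ry": 0, "rz": 0},
    {"x": 0, "y": 0, "z": 0.9, "rx": 0, "ry": 0, "rz": 0},
    {"x": 0, "y": 0, "z": 0.6, "rx": 0, "ry": 0, "rz": 0},
    {"x": 0, "y": 0, "z": 0.3, "rx": 0, "ry": 0, "rz": 0},
    {"x": 0, "y": 0, "z": 0, "rx": 0, "ry": 0, "rz": 0},
  ],
  fingers=-1,
)

```text
clock: 61.28
tool_pos: [0.7202, 0.2055, 0.2534]
orientation: [-180.0, -0.0, -171.3]
force: [0.2, 0.1, 1.2]
opening: 0.0002
gripper_force: 0.0
```

```bash
python3 - <<'E'
from h import *
print(go(*box(.124,0,.256)),ctrl.get_obs()["joint_pos"].round(0))
E
```

```text
[ 1.42 -0.02 -0.1 ] [  31.   27.   14.    0.  -77. -112.]
```

Emit:
play_rows(
  motion=[
    {"x": 0.4, "y": 0, "z": -0.1, "rx": 0, "ry": 0, "rz": 0},
    {"x": 0.5, "y": 0, "z": 0, "rx": 0, "ry": 0, "rz": 0},
    {"x": 0.52, "y": 0, "z": 0, "rx": 0, "ry": 0, "rz": 0},
    {"x": 0.57, "y": 0, "z": 0, "rx": 0, "ry": 0, "rz": 0},
    {"x": 0.57, "y": 0, "z": 0, "rx": 0, "ry": 0, "rz": 0},
    {"x": 0.57, "y": 0, "z": 0, "rx": 0, "ry": 0, "rz": 0},
    {"x": 0, "y": 0, "z": 0, "rx": 0, "ry": 0, "rz": 0},
  ],
)

```text
clock: 62.15
tool_pos: [0.6422, 0.1937, 0.2568]
orientation: [180.0, 0.0, -171.3]
force: [0.1, 0.6, 0.1]
opening: 0.0005
gripper_force: 0.2
```

Emit:
play_rows(
  motion=[
    {"x": 0.63, "y": 0, "z": 0.15, "rx": 0, "ry": 0, "rz": 0},
    {"x": 0.63, "y": 0, "z": 0.17, "rx": 0, "ry": 0, "rz": 0},
    {"x": 0.63, "y": 0, "z": 0.2, "rx": 0, "ry": 0, "rz": 0},
    {"x": 0.62, "y": 0, "z": 0.4, "rx": 0, "ry": 0, "rz": 0},
    {"x": 0.62, "y": 0, "z": 0.44, "rx": 0, "ry": 0, "rz": 0},
    {"x": 0, "y": 0, "z": 0, "rx": 0, "ry": 0, "rz": 0},
  ],
)

```text
clock: 62.9
tool_pos: [0.5653, 0.1819, 0.2219]
orientation: [-180.0, -0.0, -171.3]
force: [0.5, -0.6, 2.0]
opening: 0.0006
gripper_force: 0.6
```

```bash
python3 - <<'E'
from h import *
print(go(*box(-.021,0,.196)),ctrl.get_obs()["force"])
c2,im2=shot("scene");c,im=shot("side")
print(blobs(im2,(84,90,40),(100,255,255))[:2],blobs(im,(84,90,40),(100,255,255))[:3])
E
```

```text
[ 0.96 -0.02  1.04] [ 0.50610175 -0.6368116   1.9515287 ]
[(2469, array([260.4, 180.1]), [224, 121, 80, 98])] [(2962, array([227.9, 183.9]), [181, 127, 89, 101]), (32, array([417.5, 203.5]), [403, 193, 29, 21]), (20, array([189.5, 183.3]), [185, 181, 10, 6])]
```

Lid follows with light contact force; continue down.

Emit:
play_rows(
  motion=[
    {"x": 0.48, "y": 0, "z": 0.5, "rx": 0, "ry": 0, "rz": 0},
    {"x": 0.48, "y": 0, "z": 0.54, "rx": 0, "ry": 0, "rz": 0},
    {"x": 0.35, "y": 0, "z": 0.64, "rx": 0, "ry": 0, "rz": 0},
    {"x": 0.35, "y": 0, "z": 0.66, "rx": 0, "ry": 0, "rz": 0},
    {"x": 0.2, "y": 0, "z": 0.48, "rx": 0, "ry": 0, "rz": 0},
    {"x": 0.2, "y": 0, "z": 0.48, "rx": 0, "ry": 0, "rz": 0},
    {"x": 0, "y": 0, "z": 0, "rx": 0, "ry": 0, "rz": 0},
  ],
)

```text
clock: 63.88
tool_pos: [0.5153, 0.1744, 0.1395]
orientation: [-180.0, 0.0, -171.3]
force: [1.6, 1.4, 1.8]
opening: 0.0006
gripper_force: 1.2
```

```bash
python3 - <<'E'
from h import *
print(go(*box(-.055,0,.127)),ctrl.get_obs()["force"])
E
```

```text
[ 0.29 -0.02  0.5 ] [1.60513696 1.39815    1.79223439]
```

Emit:
play_rows(
  motion=[
    {"x": 0.2, "y": 0, "z": 0.15, "rx": 0, "ry": 0, "rz": 0},
    {"x": 0.2, "y": 0, "z": 0.15, "rx": 0, "ry": 0, "rz": 0},
    {"x": 0, "y": 0, "z": 0.1, "rx": 0, "ry": 0, "rz": 0},
    {"x": 0, "y": 0, "z": 0.1, "rx": 0, "ry": 0, "rz": 0},
    {"x": 0, "y": 0, "z": 0, "rx": 0, "ry": 0, "rz": 0},
  ],
)

```text
clock: 64.5
tool_pos: [0.5048, 0.1727, 0.1272]
orientation: [180.0, -0.0, -171.3]
force: [0.4, 1.3, 6.5]
opening: 0.0005
gripper_force: 2.9
```

Emit:
play_rows(
  motion=[
    {"x": 0, "y": 0, "z": 0.04, "rx": 0, "ry": 0, "rz": 0},
    {"x": 0, "y": 0, "z": 0.04, "rx": 0, "ry": 0, "rz": 0},
    {"x": 0, "y": 0, "z": 0, "rx": 0, "ry": 0, "rz": 0},
  ],
)

```text
clock: 64.88
tool_pos: [0.5048, 0.1727, 0.1269]
orientation: [180.0, 0.0, -171.3]
force: [-6.7, 0.4, 20.3]
opening: 0.0006
gripper_force: 10.4
```

Emit:
play_rows(
  motion=[
    {"x": 0, "y": 0, "z": 0.02, "rx": 0, "ry": 0, "rz": 0},
    {"x": 0, "y": 0, "z": 0, "rx": 0, "ry": 0, "rz": 0},
    {"x": 0, "y": 0, "z": -0.2, "rx": 0, "ry": 0, "rz": 0},
    {"x": 0, "y": 0, "z": -0.3, "rx": 0, "ry": 0, "rz": 0},
    {"x": 0, "y": 0, "z": 0, "rx": 0, "ry": 0, "rz": 0},
    {"x": 0, "y": 0, "z": 0, "rx": 0, "ry": 0, "rz": 0},
  ],
)

```text
clock: 65.62
tool_pos: [0.5045, 0.1724, 0.1365]
orientation: [-180.0, -0.1, -171.3]
force: [0.1, 1.1, -0.0]
opening: -0.0
gripper_force: 0.0
```

```bash
python3 - <<'E'
from h import *
o=ctrl.get_obs();print(o["force"],o["gripper_force"])
c,im=shot("side");print(blobs(im,(84,90,40),(100,255,255))[:2]);print(ctrl.get_obs()["force"])
E
```

```text
[ 0.05421321  1.12485579 -0.02822431] 0.0
[(2570, array([230.8, 190.6]), [181, 146, 88, 82]), (25, array([403.8, 183. ]), [396, 178, 17, 10])]
[ 0.28772601  0.57317896 -0.52940703]
```

No contact force at 9 mm above, so the lid stayed latched. Rise clear and compare the static views with the start.

Emit:
play_rows(
  motion=[
    {"x": 0, "y": 0, "z": -0.5, "rx": 0, "ry": 0, "rz": 0},
    {"x": 0, "y": 0, "z": -1, "rx": 0, "ry": 0, "rz": 0},
    {"x": 0, "y": 0, "z": -1, "rx": 0, "ry": 0, "rz": 0},
    {"x": 0, "y": 0, "z": -1, "rx": 0, "ry": 0, "rz": 0},
    {"x": 0, "y": 0, "z": -1, "rx": 0, "ry": 0, "rz": 0},
    {"x": 0, "y": 0, "z": -1, "rx": 0, "ry": 0, "rz": 0},
    {"x": 0, "y": 0, "z": -1, "rx": 0, "ry": 0, "rz": 0},
    {"x": 0, "y": 0, "z": -1, "rx": 0, "ry": 0, "rz": 0},
    {"x": 0, "y": 0, "z": 0, "rx": 0, "ry": 0, "rz": 0},
    {"x": 0, "y": 0, "z": 0, "rx": 0, "ry": 0, "rz": 0},
    {"x": 0, "y": 0, "z": 0, "rx": 0, "ry": 0, "rz": 0},
  ],
)

```text
clock: 67.05
tool_pos: [0.5045, 0.1724, 0.3239]
orientation: [-180.0, -0.1, -171.3]
force: [-0.6, 0.6, -0.5]
opening: 0.0002
gripper_force: 0.0
```

```bash
python3 - <<'E'
from h import *
for n,bx in [("side",(165,120,300,240)),("scene",(215,100,345,230))]:
    c,im=shot(n);o=cv2.imread(f"pics/{n}0.png")
    for lo,hi in [((84,90,40),(100,255,255)),((172,130,60),(4,255,255))]:
        print(n,blobs(o,lo,hi,20,bx)[:2],"|",blobs(im,lo,hi,20,bx)[:2])
print(ctrl.get_obs()["clock"],ctrl.get_obs()["force"])
E
```

```text
side [(2513, array([233.2, 185.3]), [181, 143, 88, 85]), (232, array([199.7, 199. ]), [186, 187, 27, 23])] | [(2479, array([233.6, 185.5]), [181, 143, 88, 84]), (251, array([198.2, 199. ]), [181, 187, 29, 23])]
side [(139, array([191.2, 191.2]), [183, 185, 18, 13])] | [(139, array([191.2, 191.2]), [183, 185, 18, 13])]
scene [(2628, array([261.4, 178.4]), [224, 129, 79, 90])] | [(2603, array([261.4, 178.5]), [224, 128, 79, 91])]
scene [(104, array([231.4, 153.7]), [225, 148, 12, 12])] | [(104, array([231.4, 153.7]), [225, 148, 12, 12])]
67.15 [-0.1323634  -0.98577544 -0.9853851 ]
```

The lid and button look the same as at the start (shut, button sprung back). Handing in.

```bash
python3 -c "
from plant import workorder
print(workorder.close_job())"
```

```text
the job is handed in; nothing more can be done
None
```

The job is handed in at about 67 s. The stoppered flask and the two bottles that were out (white and green) are packed, and the lid and button look the same as when shut at the start; the hand-in gave no pass or fail verdict.

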